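Clear dropped bolts from a wiring duct and snap its cover on

ROBOT

A 7-joint arm with a two-finger parallel gripper is mounted at the origin on the work surface; the furniture and walls round the work are solid. World frame = base frame: x ahead of the robot, y to its left, z up, the work surface at z = 0. Lengths are in m, angles in rad, forces in N, time in s.
With the tool pointing down it reaches from about 0.425 to 0.825 m from the base axis. Payload 3.6 kg.
Tool frame: the origin (TCP) lies between the finger pads; the fingertips stand 19 mm ahead of it and the grasp point (between the pads) is the TCP (r.nose_length is the distance from the TCP to the fingertips, in m); z points along the fingers, y is the line along which they close (so a half turn about z gives the same grasp; the last joint's range is limited). The gripper opens to 85 mm and grips with 20 to 120 N. Pads are 22 mm wide; open, the fingers measure 114 mm over their backs; the gripper's body (76 mm by 85 mm) begins 54 mm behind the grasp point. The pads swing forward as they close: fully open they stand 13 mm farther back than shut.
Start: joints at [-0.026, 0.615, -0.013, 1.423, 0.008, 1.103, -0.04], TCP at [0.65, 0, 0.25] pointing down, gripper open.
Joint ranges: [-3.12, 3.12], [-0.3, 2.06], [-1.34, 1.32], [0.26, 2.42], [-1.36, 4.5], [0.01, 1.98], [-2.84, 2.84]. Speed limits (rad/s): [2.79, 2.79, 3.14, 3.14, 3.14, 3.14, 3.14].

INTERFACE

Orientations are given as a rotation vector (axis times angle).
In Python, from plant import r, optics, sign_off gives the robot as it stands. The module is installed in compiled form; this text tells all that it offers.
- The arm moves only by the tool servo_tool, never from a script. Its argument "steps" is a list of rows, each a list of 3 entries, a list of its own where there are three numbers: the turn, a rotation vector about the tool's x, y, z in rad, then the shift along the tool's x, y, z in mm, then the finger opening in mm, from 0 to 85.4. In form: [[[ax, ay, az], [tx, ty, tz], fingers], ...]. A call has 1 to 8 rows; each row shifts and turns the commanded pose from where the row before left it, along the tool's axes as they then stand; what a row does not reach is not made up. A row lasts 1/12 s, in which the tool goes at most 41.7 mm and 7.16 degrees, less where a joint would pass 70% of its speed; a pose out of reach is approached as far as the arm can. A call with a gripper value outside its range is refused whole. The fingers move at their own pace and stop on an object; the grip force is fixed at half the most. Time passes only in rows, so rows that do not move let the fingers close. It gives the time, the measured TCP pose, the force, the opening and the grip force at its end, in the units of the state.
- r.sense(): the state, without advancing time (a new reading comes with each control period).
- optics.get_image(name): name is "scene" or "side" or "wrist"; returns the picture (384x512x3 uint8, red, green, blue); there is no depth.
- optics.get_calibration(name): a dict with "fovy" (degrees; the focal length in pixels is half the picture's height over the tangent of half this angle, whatever the lens; pixels are square), "cx", "cy" (the principal point, pixels), "dist_coeffs" ([k1, k2, p1, p2, k3] as OpenCV has them; the pictures are not rectified), "extrinsics" (4x4, takes a point from camera to world coordinates). Camera axes: x right, y down, z forward; pixel columns grow to the right and rows downward; lengths in m; the calibration is good to about 2 mm. A picture is of the moment at which its call begins: read the wrist's pose just before it. get_calibration takes no time and is no camera call; for the wrist camera it gives the pose at the moment of the call.
- sign_off(): hands the job in; it is judged then, once.
The state is a dict: "time": time; "qpos": joint angles; "qd": joint speeds; "tau": joint torques, N m; "tool_pos": TCP position; "tcp_rot": TCP orientation; "force": force on the tool from outside, world axes, zero at the start; "ft_torque": the same for the moment, N m; "opening": opening from 0.0 (shut) to 1.0 (fully open); "finger_force": force on a finger pad.
Only numpy, scipy, OpenCV 4.12 (cv2) and the standard library are available. Lean on these libraries where they do the work, as an engineer would, in place of code of your own. Each camera call takes 0.05 s, during which the arm holds its last target. There are 200 camera calls.

TASK

Bolts have fallen into the open wiring duct on the panel, which is too narrow for the fingers: fish them out through its open end with the hook and put every one in the tub. Then snap the cover onto the duct, ends flush: push down until it clicks fully home over its whole length and stop pushing there, without crushing it. Lay the hook back on the bench, clear of the panel, and leave the tape roll and the black pot alone.

Things in the scene. Friction and masses are not known exactly. Their poses are not given: they have to be found in the camera images.
- panel: aluminium panel plate 140 x 262 x 3 mm fixed to the bench, with a grey slotted wiring duct 26 mm wide, 220 long, wall tops 63 mm above the bench. Origin on the bench under the duct's middle; x across, y along the duct to its open end (+110 mm; a cap closes -110), z up. On the duct's +x side, 49 mm off its centre line and more, a rail with terminals, 41 mm high.
- duct_mouth (a point): middle of the duct's open end, on the channel floor, 5 mm above the bench (past this end is the bare bench); axes as the panel's. The channel is 21 mm wide inside and 217 long. Bolts lie in single file along it, 5 to 190 mm from this end; a cap closes the other.
- duct_lip (a point): point over the duct's middle at the height of its lips, 55 mm above the bench. The lips are rounded ridges outside the walls, over the end 64 mm of each wall; there the walls flex inward as the cover's skirts pass: a peak of some 8 to 15 N over the first end pressed, 4 to 8 N over the second, then it snaps.
- cover: grey clip-over duct cover: inverted U strip 37.6 wide (x), 220 long (y), 17.4 mm high, 70 g, skirts down on the bench. Origin mid-length in the plane of the skirts' lower edges; z up. It fits over the duct from above, skirts outside the walls (1 mm play a side), either way round. Laid on, its origin is 57 mm above the bench; home, after the snap, 47.6 mm, top at 65, ends flush.
- cover_press_a (a point): point on the cover's top, 77 mm from its middle towards its -y end: over a flexing part of the duct, where to press.
- cover_press_b (a point): point on the cover's top, 77 mm from its middle towards its +y end: over a flexing part of the duct, where to press.
- hook: chip hook, 326 mm long, 200 g, resting on handle and toe. Wooden handle 110 long (x), 26 wide (y), 28 mm high, to be held level from above; a cranked 6 mm rod runs level ahead of it, 33 mm clear above the underside, and bends straight down to a toe. Origin under the handle's middle, x towards the toe, z up. It balances some 60 mm ahead of the origin.
- hook_toe (a point): lower edge of the hook's flat toe (13 mm wide, 4 mm thick, the rod above it 6 mm), 268 mm ahead of the handle's middle, level with the handle's underside.
- tub: milky open plastic tub with a few small white parts stuck in its floor, loose, 151 (x) x 128 (y) x 60 mm high, inside about 122 x 102 mm, floor 3 mm thick. Origin under its middle, z up.
- bolt_0: M8 steel hexagon bolt, 35 mm long, head 14 mm across, shank 8 mm; starts in the duct, or is absent (None). Own y runs along it from head to tip. Origin at mid-length on the side it was first laid on: its centre line passes 6 mm from there along own +z, however it has rolled.
- bolt_1: M8 steel hexagon bolt, 39 mm long, head 14 mm across, shank 8 mm; starts in the duct, or is absent (None). Own y runs along it from head to tip. Origin at mid-length on the side it was first laid on: its centre line passes 6 mm from there along own +z, however it has rolled.
- bolt_3: M8 steel hexagon bolt, 35 mm long, head 14 mm across, shank 8 mm; starts in the duct, or is absent (None). Own y runs along it from head to tip. Origin at mid-length on the side it was first laid on: its centre line passes 6 mm from there along own +z, however it has rolled.
- bolt_4: M8 steel hexagon bolt, 39 mm long, head 14 mm across, shank 8 mm; starts in the duct, or is absent (None). Own y runs along it from head to tip. Origin at mid-length on the side it was first laid on: its centre line passes 6 mm from there along own +z, however it has rolled.
- tape_roll: black roll of tape, 69 mm across, 19 mm high, lying flat; to be left alone. Origin under its middle.
- glue_pot: small black pot with a cap, 42 mm across, 78 mm high, standing at the back; to be left alone. Origin under its middle.

How it is judged:
By the outcome, as a careful person would: the job done as asked, in the order asked, and still so for the second after the job is handed in, with the robot touching nothing.
Of bolt_0, bolt_1, bolt_3, bolt_4 only 2 to 4 are there at a start; the rules pass over those that are not, and their reading is None.
At some moment in a run one of tub, hook may be knocked a few centimetres aside while the robot is not near it.
It also fails if it takes over 210 s, if anything falls off the work surface, if the arm or the gripper's body presses on something with over 40 N, if the wrist force passes 120 N, or if a joint passes its speed limit or range.

## Working session

There is one attempt and no reset: what is moved stays moved. The work goes in short steps, Python scripts to look and compute and a tool call to move; the robot and the scene stay as the last step left them, time stands still between calls to the robot, and variables do not carry over. Pictures are saved under pics/ and viewed, at most 14 in all, crops included, and the job is handed in when it is done.

Besides the shell and the picture viewer there is one more tool, called after "Request:" as name(argument=value, ...), one argument or row to a line, values as JSON. servo_tool: Moves the arm, as the interface text tells. Its arguments: {"type":"object","properties":{"steps":{"type":"array"}},"required":["steps"]}

```bash
mkdir -p pics; ls; python3 - <<'E'
from plant import r, optics
import cv2, numpy as np
s=r.sense(); print(s)
for n in("scene","side","wrist"):
    c=optics.get_calibration(n); print(n,c)
    cv2.imwrite(f"pics/{n}0.png",cv2.cvtColor(optics.get_image(n),cv2.COLOR_RGB2BGR))
a=[cv2.imread(f"pics/{n}0.png") for n in("scene","side","wrist")]
for n,i in zip(("scene","side","wrist"),a): cv2.imwrite(f"pics/{n}0b.png",cv2.resize(i,(800,600),interpolation=cv2.INTER_CUBIC))
E
```

```text
pics
{'time': 0.0, 'qpos': array([-0.02651326,  0.61594436, -0.01259691,  1.42491724,  0.00812585,
        1.10339018, -0.04044729]), 'qd': array([ 9.85688168e-05, -1.55115875e-03, -8.66512366e-04,  8.73477744e-04,
       -8.46960368e-04,  9.56564356e-04, -9.04305160e-04]), 'tau': array([ 1.38264377e-04, -4.69217670e+01,  2.59523503e-01, -1.71036780e+01,
        1.00907375e-02,  9.80606623e-03,  4.10031795e-07]), 'tool_pos': array([6.49279315e-01, 1.37136864e-06, 2.49115745e-01]), 'tcp_rot': array([-2.22014159, -2.22020464,  0.00297525]), 'force': array([-0.10297172, -0.17266044, -0.73890868]), 'ft_torque': array([ 0.0032925 ,  0.06188408, -0.00332105]), 'finger_force': 0.0, 'opening': 0.9978832981367581}
scene {'fovy': 57.62100441345353, 'cx': 259.1126654114951, 'cy': 193.2623054412591, 'dist_coeffs': array([0.02219714, 0.        , 0.        , 0.        , 0.        ]), 'extrinsics': array([[-0.50777676, -0.44981901,  0.73472826, -0.30515311],
       [-0.86118768,  0.24249521, -0.44671228,  0.53010408],
       [ 0.02277159, -0.85956904, -0.51051202,  0.63487636],
       [ 0.        ,
[... 301 characters left out ...]
10555, -0.61321098,  0.78392781, -0.90969479],
       [-0.02336579, -0.7860285 , -0.61774853,  0.78437975],
       [ 0.        ,  0.        ,  0.        ,  1.        ]])}
wrist {'fovy': 64.67307714606977, 'cx': 257.7265108779956, 'cy': 191.02545914417365, 'dist_coeffs': array([-0.07850602,  0.        ,  0.        ,  0.        ,  0.        ]), 'extrinsics': array([[ 9.99996287e-01,  6.52372918e-04, -2.64581779e-03,
         6.48633947e-01],
       [-2.48071671e-04, -9.45096992e-01, -3.26789863e-01,
         8.41630520e-02],
       [-2.71374329e-03,  3.26789306e-01, -9.45093321e-01,
         3.73250906e-01],
       [ 0.00000000e+00,  0.00000000e+00,  0.00000000e+00,
         1.00000000e+00]])}
```

View pics/scene0b.png

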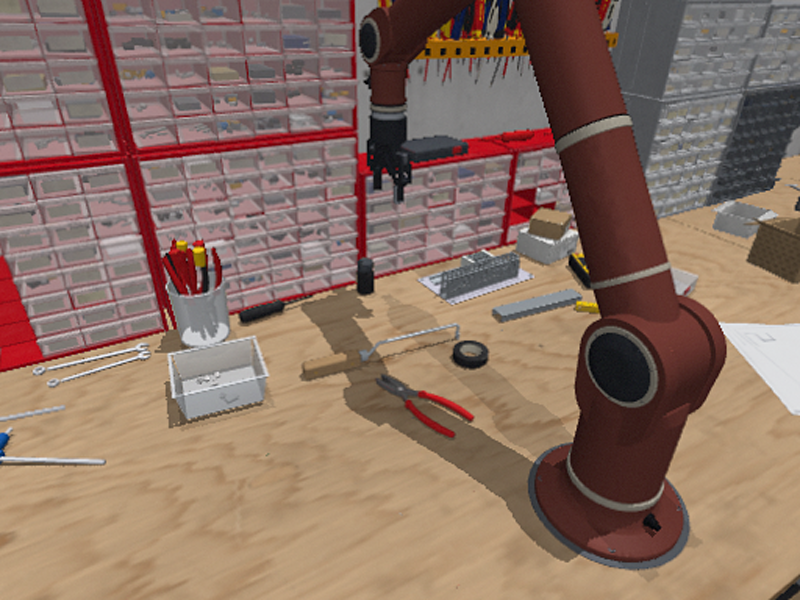

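View pics/side0b.png

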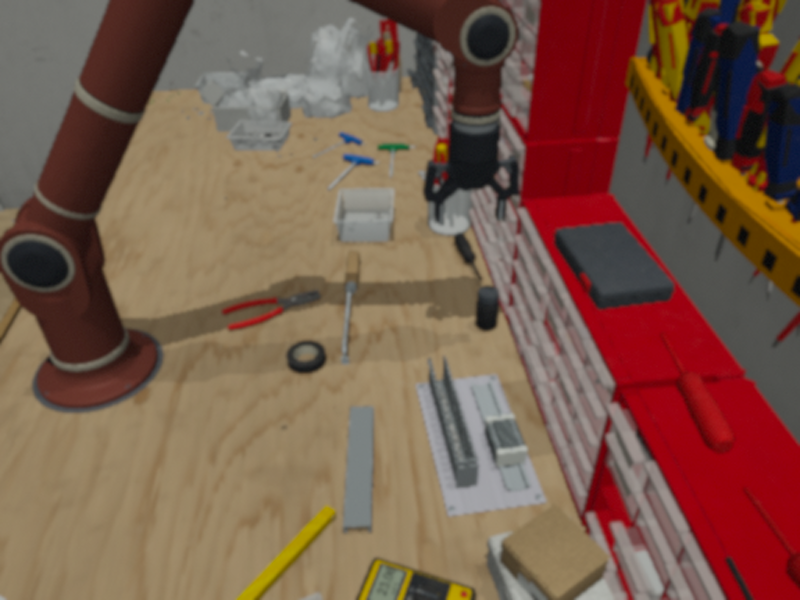

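View pics/wrist0b.png

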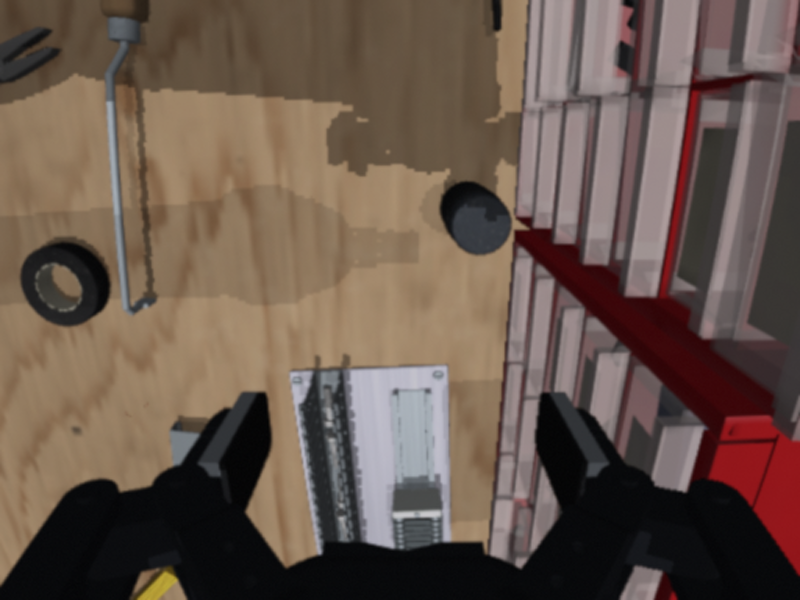

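```bash
cat > h.py <<'E'
from plant import r, optics
import cv2, numpy as np
from scipy.spatial.transform import Rotation as Ro
def K(c,h=384):
    f=h/2/np.tan(np.radians(c["fovy"])/2); return np.array([[f,0,c["cx"]],[0,f,c["cy"]],[0,0,1]])
def ray(c,px):
    px=np.atleast_2d(np.array(px,float)); n=cv2.undistortPoints(px[:,None],K(c),c["dist_coeffs"])[:,0]
    E=c["extrinsics"]; d=np.c_[n,np.ones(len(n))]@E[:3,:3].T; return E[:3,3],d
def plane(c,px,z):
    o,d=ray(c,px); return o+d*((z-o[2])/d[:,2])[:,None]
def proj(c,P):
    E=np.linalg.inv(c["extrinsics"]); rv=cv2.Rodrigues(E[:3,:3])[0]
    return cv2.projectPoints(np.atleast_2d(np.array(P,float)),rv,E[:3,3],K(c),c["dist_coeffs"])[0][:,0]
def tri(c1,p1,c2,p2):
    o1,d1=ray(c1,p1);o2,d2=ray(c2,p2);d1=d1[0];d2=d2[0]
    t=np.linalg.lstsq(np.c_[d1,-d2],o2-o1,rcond=None)[0]; a=o1+t[0]*d1;b=o2+t[1]*d2
    return (a+b)/2,np.linalg.norm(a-b)
def shot(n,name,crop=None,s=None):
    c=optics.get_calibration(n); i=optics.get_image(n); b=cv2.cvtColor(i,cv2.COLOR_RGB2BGR); cv2.imwrite(f"pics/{name}_raw.png",b)
    np.save(f"pics/{name}_cal.npy",c,allow_pickle=True)
    x0,y0,x1,y1=crop or (0,0,512,384); b=b[y0:y1,x0:x1]; s=s or min(800/b.shape[1],600/b.shape[0])
    cv2.imwrite(f"pics/{name}.png",cv2.resize(b,None,fx=s,fy=s,interpolation=cv2.INTER_CUBIC)); return c,i
def cal(name): return np.load(f"pics/{name}_cal.npy",allow_pickle=True).item()
def st():
    s=r.sense(); print("t%.2f"%s["time"],"p",np.round(s["tool_pos"]*1000,1),"R",np.round(Ro.from_rotvec(s["tcp_rot"]).as_matrix()[:, :2].T,3).tolist(),"F",np.round(s["force"],1),"op",round(s["opening"]*85.4,1),"ff",round(s["finger_force"],1)); return s
E
python3 - <<'E'
from h import *
cs,cd,cw=[optics.get_calibration(n) for n in("scene","side","wrist")]
q=.64
print("wrist toe",plane(cw,[[133*q,309*q]],.003),"rod@36",plane(cw,[[111*q,95*q]],.036),"rodend",plane(cw,[[126*q,300*q]],.036),"handle front@28?",plane(cw,[[124*q,30*q]],.03))
print("panel corners",plane(cw,[[291*q,371*q],[446*q,366*q]],.003))
print("pot",plane(cw,[[470*q,180*q]],.0), "tape",plane(cw,[[66*q,284*q]],.01))
print("side: panel",plane(cd,np.array([[417,384],[498,376],[543,500],[449,512]])*q,.003))
print("side: cover top",plane(cd,np.array([[349,406],[373,406],[370,529],[342,529]])*q,.0174))
print("side: tub rim",plane(cd,np.array([[335,190],[394,189],[393,212],[336,212]])*q,.06))
print("scene: tub rim",plane(cs,np.array([[168,352],[255,337],[268,372],[178,394]])*q,.06))
print("scene: hook handle ends",plane(cs,np.array([[304,368],[360,357],[458,328]])*q,[.014]))
E
```

```text
wrist toe [[ 0.41639831 -0.05359275  0.003     ]] rod@36 [[0.44776765 0.11510161 0.036     ]] rodend [[ 0.43275718 -0.03387367  0.036     ]] handle front@28? [[0.45966648 0.15717977 0.03      ]]
panel corners [[ 0.54951216 -0.11146403  0.003     ]
 [ 0.68551599 -0.10617094  0.003     ]]
pot [[0.69974478 0.05183809 0.        ]] tape [[ 0.36480771 -0.02877457  0.01      ]]
side: panel [[ 0.55150954 -0.11615391  0.003     ]
 [ 0.68974826 -0.11360507  0.003     ]
 [ 0.69701871 -0.36546806  0.003     ]
 [ 0.56396391 -0.36998457  0.003     ]]
side: cover top [[ 0.43621916 -0.16708824  0.0174    ]
 [ 0.47416854 -0.17165355  0.0174    ]
 [ 0.45396979 -0.39409657  0.0174    ]
 [ 0.4170592  -0.38990893  0.0174    ]]
side: tub rim [[0.43538347 0.48426665 0.06      ]
 [0.57154347 0.46978604 0.06      ]
 [0.5589607  0.36384902 0.06      ]
 [0.43471412 0.3811582  0.06      ]]
scene: tub rim [[0.57148145 0.47997926 0.06      ]
 [0.54446416 0.33410027 0.06      ]
 [0.43298703 0.34661174 0.06      ]
 [0.4472132  0.48737037 0.06      ]]
scene: hook handle ends [[ 0.47175583  0.2708606   0.014     ]
 [ 0.45257766  0.1658567   0.014     ]
 [ 0.44516361 -0.05654215  0.014     ]]
```

Request:
servo_tool(
  steps=[
    [[0, 0, 0], [-25, 0, -10], 85],
    [[0, 0, 0], [-25, 0, -10], 85],
    [[0, 0, 0], [-25, 0, -10], 85],
    [[0, 0, 0], [-25, 0, -10], 85],
    [[0, 0, 0], [-25, 0, -10], 85],
    [[0, 0, 0], [-25, 0, 0], 85],
    [[0, 0, 0], [-25, 0, 0], 85],
    [[0, 0, 0], [-10, 0, 0], 85],
  ],
)

```text
time: 0.82
tool_pos: [0.6488, -0.1905, 0.2999]
tcp_rot: [2.227, 2.213, -0.006]
force: [-0.3, -1.2, -0.0]
opening: 0.992
finger_force: 0.0
```

```bash
python3 - <<'E'
from h import *
st(); shot("wrist","w1")
E
```

```text
t0.82 p [ 648.8 -190.5  299.9] R [[0.006, 1.0, -0.004], [1.0, -0.006, -0.001]] F [-0.3 -1.2 -0. ] op 84.8 ff 0.0
```

View pics/w1.png

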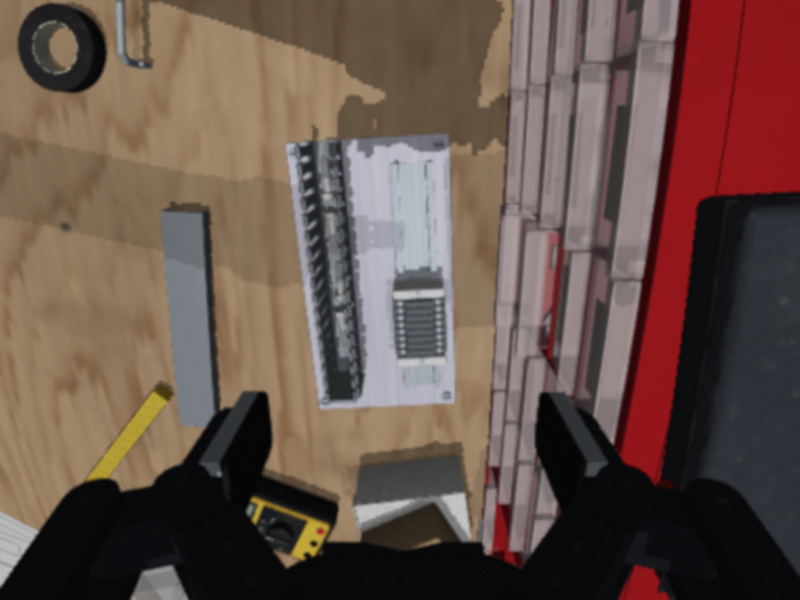

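Request:
servo_tool(
  steps=[
    [[0, 0, 0], [-15, -15, 10], 85],
    [[0, 0, 0], [-15, -15, 10], 85],
    [[0, 0, 0], [-15, -15, 10], 85],
    [[0, 0, 0], [-10, -7, 10], 85],
    [[0, 0, 0], [0, 0, 0], 85],
    [[0, 0, 0], [0, 0, 0], 85],
  ],
)

```text
time: 1.37
tool_pos: [0.598, -0.2385, 0.2598]
tcp_rot: [-2.219, -2.221, -0.001]
force: [0.7, 1.0, 0.6]
opening: 0.991
finger_force: 0.0
```

```bash
python3 - <<'E'
from h import *
st(); shot("wrist","w2",crop=(160,20,400,300),s=2.1)
c=cal("w1");q=.64
print(plane(c,np.array([[289,145],[447,136],[454,403],[320,408]])*q,.003))
print("cover",plane(c,np.array([[164,211],[208,211],[215,418],[182,426]])*q,.0174))
print("toe",plane(c,[[150*q,66*q]],.002),"bend",plane(c,[[123*q,60*q]],.036))
E
```

```text
t1.37 p [ 598.  -238.5  259.8] R [[-0.001, 1.0, 0.002], [1.0, 0.001, -0.001]] F [0.7 1.  0.6] op 84.6 ff 0.0
[[ 0.55043181 -0.11352837  0.003     ]
 [ 0.68520693 -0.10751049  0.003     ]
 [ 0.69856385 -0.36681285  0.003     ]
 [ 0.56073365 -0.37224607  0.003     ]]
cover [[ 0.43889086 -0.16594075  0.0174    ]
 [ 0.47851313 -0.16674132  0.0174    ]
 [ 0.45511677 -0.37574805  0.0174    ]
 [ 0.41845264 -0.38601806  0.0174    ]]
toe [[ 0.43644387 -0.04597641  0.002     ]] bend [[ 0.43219827 -0.04525671  0.036     ]]
```

View pics/w2.png

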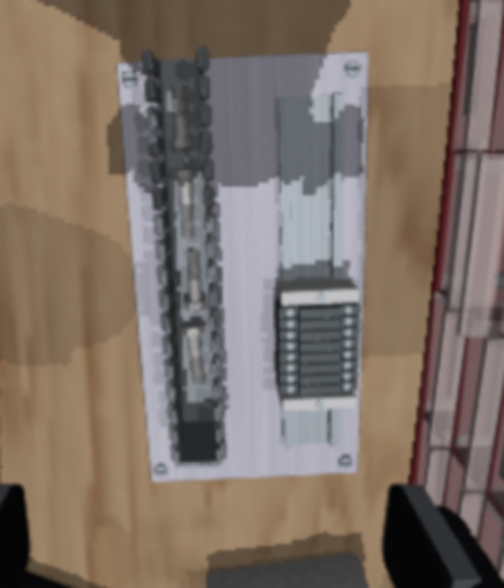

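```bash
python3 - <<'E'
from h import *
c=cal("w2");
f=lambda a:np.array(a,float)/2.1+[160,20]
print("walls",plane(c,f([[150,50],[203,48],[178,463],[223,457]]),.063)*1000)
print("panel",plane(c,f([[120,66],[367,52],[152,481],[357,469]]),.003)*1000)
print("bolts",plane(c,f([[176,85],[183,150],[187,175],[190,240],[193,250],[195,310],[192,318],[197,388]]),.011)*1000)
i=cv2.imread("pics/w2_raw.png")[20:300,160:400][20:225,55:115]
b=cv2.resize(i,None,fx=2.9,fy=2.9,interpolation=cv2.INTER_CUBIC)
b=np.clip(b.astype(float)*1.6+10,0,255).astype(np.uint8)
# rectify floor plane z=5mm+6 along duct for view
P=np.array([[571,-105],[609,-105],[621,-365],[583,-365]],float)
pts=proj(c,np.c_[P/1000,[.011]*4]); H=cv2.getPerspectiveTransform(pts.astype(np.float32),np.float32([[0,0],[152*1.5,0],[152*1.5,600],[0,600]]))
w=cv2.warpPerspective(cv2.imread("pics/w2_raw.png"),H,(228,600),flags=cv2.INTER_CUBIC)
w=np.clip(w.astype(float)*1.5+10,0,255).astype(np.uint8)
cv2.imwrite("pics/w2c.png",np.hstack([b[:600],w[:b[:600].shape[0]]]) if b.shape[0]<600 else np.hstack([b[:594],w[:594]]))
print(b.shape)
E
```

```text
walls [[ 570.99731292 -112.94011394   63.        ]
 [ 595.62843253 -112.1501015    63.        ]
 [ 581.30498943 -326.97105936   63.        ]
 [ 606.72988697 -323.13673863   63.        ]]
panel [[ 549.25870607 -113.36412049    3.        ]
 [ 686.21721145 -105.41735591    3.        ]
 [ 560.46929721 -373.00829158    3.        ]
 [ 699.39371746 -363.99278291    3.        ]]
bolts [[ 580.61441816 -124.21681387   11.        ]
 [ 584.13499502 -158.65901793   11.        ]
 [ 586.27432682 -172.33618346   11.        ]
 [ 587.7301257  -209.19267169   11.        ]
 [ 589.44844014 -215.04611188   11.        ]
 [ 590.45102503 -251.32290569   11.        ]
 [ 588.60883702 -256.32144812   11.        ]
 [ 591.4593651  -301.87697775   11.        ]]
(594, 174, 3)
```

View pics/w2c.png

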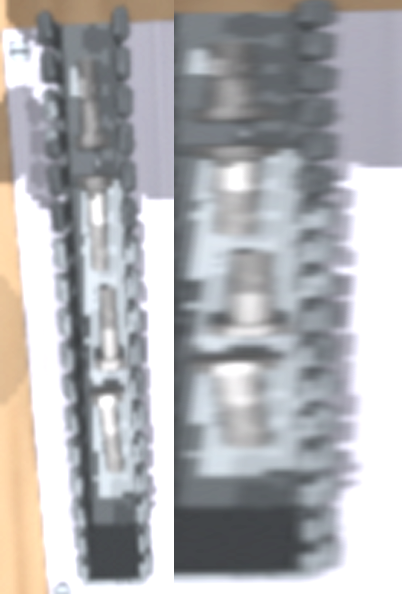

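Request:
servo_tool(
  steps=[
    [[0, 0, 0], [20, -6, 0], 85],
    [[0, 0, 0], [36, -11, 0], 85],
    [[0, 0, 0], [38, -12, 0], 85],
    [[0, 0, 0], [38, -12, 0], 85],
    [[0, 0, 0], [38, -12, 0], 85],
    [[0, 0, 0], [38, -12, 0], 85],
    [[0, 0, 0], [38, -12, 0], 85],
    [[0, 0, 0], [38, -12, 0], 85],
  ],
)

```text
time: 2.08
tool_pos: [0.5089, 0.0486, 0.2615]
tcp_rot: [2.217, 2.225, 0.005]
force: [0.8, -0.5, -0.1]
opening: 0.991
finger_force: 0.0
```

Request:
servo_tool(
  steps=[
    [[0, 0, 0], [38, -12, 0], 85],
    [[0, 0, 0], [38, -12, 0], 85],
    [[0, 0, 0], [30, -10, 0], 85],
    [[0, 0, 0], [20, -5, 0], 85],
    [[0, 0, 0.05], [0, -8, 0], 85],
    [[0, 0, 0.048], [0, 0, 0], 85],
    [[0, 0, 0], [0, 0, 0], 85],
    [[0, 0, 0], [0, 0, 0], 85],
  ],
)

```text
time: 2.75
tool_pos: [0.4621, 0.172, 0.261]
tcp_rot: [-2.323, -2.115, -0.003]
force: [1.0, -0.0, -0.6]
opening: 0.998
finger_force: 0.0
```

```bash
python3 - <<'E'
from h import *
st(); shot("wrist","w3")
E
```

```text
t2.75 p [462.1 172.  261. ] R [[0.094, 0.996, 0.002], [0.996, -0.094, 0.001]] F [ 1.  -0.  -0.6] op 85.3 ff 0.0
```

View pics/w3.png

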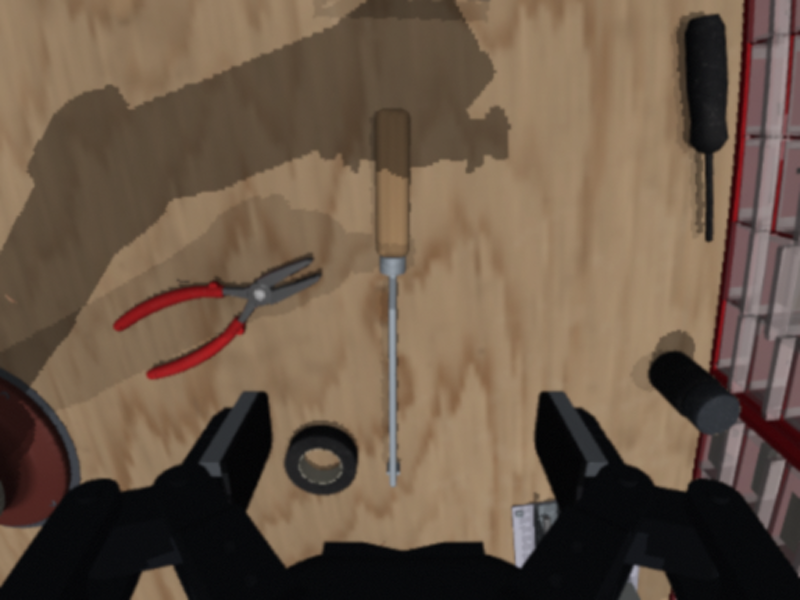

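```bash
python3 - <<'E'
from h import *
c=cal("w3");q=.64
P=plane(c,np.array([[393,108],[393,257],[393,273]])*q,.022)*1000; print(P)
T=plane(c,np.array([[393,470],[393,470]])*q,.003)*1000; print(T)
R=plane(c,np.array([[393,482],[393,320]])*q,.036)*1000; print(R)
d=P[0]-T[0]; print(np.degrees(np.arctan2(d[0],d[1])), np.linalg.norm(d[:2]))
d=R[1]-R[0]; print(np.degrees(np.arctan2(d[0],d[1])))
u=np.array([.0948,.9955]); print("origin from toe",T[0,:2]+268*u)
E
```

```text
[[464.10004054 276.32978438  22.        ]
 [453.06095682 166.31910706  22.        ]
 [451.74692566 153.29794285  22.        ]]
[[430.49008713 -52.45089929   3.        ]
 [430.49008713 -52.45089929   3.        ]]
[[432.41903914 -39.31452041  36.        ]
 [448.51559551 118.79729469  36.        ]]
5.836846055713875 330.49412540005176
5.812963583805743
origin from toe [455.89648713 214.34310071]
```

Request:
servo_tool(
  steps=[
    [[0, 0, 0.006], [10, -4, 20], 60],
    [[0, 0, 0], [10, -4, 32], 60],
    [[0, 0, 0], [9, 0, 35], 60],
    [[0, 0, 0], [0, 0, 35], 60],
    [[0, 0, 0], [0, 0, 35], 60],
    [[0, 0, 0], [0, 0, 35], 60],
    [[0, 0, 0], [0, 0, 20], 60],
    [[0, 0, 0], [0, 0, 14], 60],
  ],
)

```text
time: 3.47
tool_pos: [0.4563, 0.1995, 0.0318]
tcp_rot: [-2.332, -2.103, 0.004]
force: [-0.4, 0.2, 0.0]
opening: 0.704
finger_force: 0.0
```

Request:
servo_tool(
  steps=[
    [[0, 0, 0], [0, 0, 12.5], 60],
    [[0, 0, 0], [0, 0, 0], 60],
    [[0, 0, 0], [0, 0, 0], 40],
    [[0, 0, 0], [0, 0, 0], 15],
    [[0, 0, 0], [0, 0, 0], 15],
    [[0, 0, 0], [0, 0, 0], 15],
    [[0, 0, 0], [0, 0, 0], 15],
    [[0, 0, 0], [0, 0, 0], 15],
  ],
)

```text
time: 4.13
tool_pos: [0.4579, 0.2001, 0.023]
tcp_rot: [2.333, 2.103, 0.004]
force: [-0.2, 1.1, 7.4]
opening: 0.295
finger_force: 60.2
```

Request:
servo_tool(
  steps=[
    [[0, 0, 0], [0, 0, -10], 15],
    [[0, 0, 0], [0, 0, -25], 15],
    [[0, 0, 0], [0, 0, -30], 15],
    [[0, 0, 0], [0, 0, -30], 15],
    [[0, 0, -0.05], [0, 0, -25], 15],
    [[0, 0, -0.052], [0, 0, 0], 15],
    [[0, 0, -0.05], [0, 0, 0], 15],
    [[0, 0, 0], [0, 0, 0], 15],
  ],
)

```text
time: 4.8
tool_pos: [0.4567, 0.1994, 0.1428]
tcp_rot: [2.167, 2.275, 0.001]
force: [-0.2, 0.5, -1.0]
opening: 0.292
finger_force: 59.2
```

```bash
python3 - <<'E'
from h import *
st()
E
```

```text
t4.80 p [456.7 199.4 142.8] R [[-0.049, 0.999, 0.0], [0.999, 0.049, 0.001]] F [-0.2  0.5 -1. ] op 24.9 ff 59.2
```

Request:
servo_tool(
  steps=[
    [[0, 0, 0], [-15, 8, 0], 15],
    [[0, 0, 0], [-25, 14, 0], 15],
    [[0, 0, 0], [-30, 14, 0], 15],
    [[0, 0, 0], [-30, 14, 0], 15],
    [[0, 0, 0], [-30, 14, 0], 15],
    [[0, 0, 0], [-30, 14, 0], 15],
    [[0, 0, 0], [-30, 14, 0], 15],
    [[0, 0, 0], [-30, 10, 0], 15],
  ],
)

```text
time: 5.47
tool_pos: [0.5699, -0.0168, 0.1415]
tcp_rot: [-2.169, -2.272, 0.001]
force: [0.2, -0.4, -2.0]
opening: 0.296
finger_force: 59.2
```

Request:
servo_tool(
  steps=[
    [[0, 0, 0], [-25, 8, 0], 15],
    [[0, 0, 0], [-17, 0, 0], 15],
    [[0, 0, 0], [-10, 0, 0], 15],
    [[0, 0, 0], [0, 0, 0], 15],
    [[0, 0, 0], [0, 0, 0], 15],
  ],
)

```text
time: 5.88
tool_pos: [0.5791, -0.066, 0.1415]
tcp_rot: [-2.167, -2.272, 0.0]
force: [0.1, 0.4, -1.6]
opening: 0.296
finger_force: 59.2
```

```bash
python3 - <<'E'
from h import *
st()
shot("side","s4",crop=(250,200,360,345),s=4);shot("scene","c4",crop=(240,130,400,220),s=4)
a=cv2.imread("pics/s4.png");b=cv2.imread("pics/c4.png");print(a.shape,b.shape)
cv2.imwrite("pics/s4.png",cv2.resize(a,None,fx=1,fy=1))
E
```

```text
t5.88 p [579.1 -66.  141.5] R [[-0.047, 0.999, 0.001], [0.999, 0.047, -0.001]] F [ 0.1  0.4 -1.6] op 25.3 ff 59.2
(580, 440, 3) (360, 640, 3)
```

View pics/s4.png

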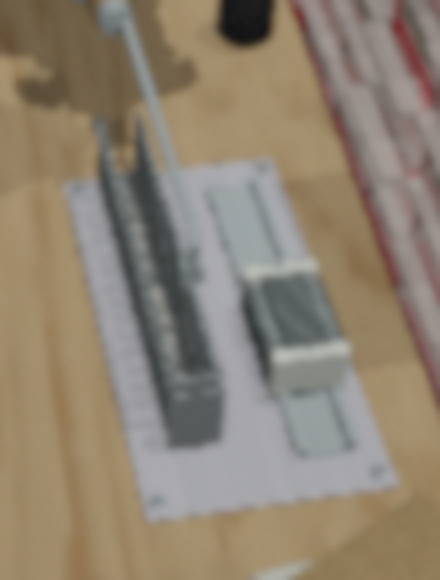

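```bash
python3 - <<'E'
from h import *
c=cal("s4"); g=lambda a:np.array(a,float)/4+[250,200]
s=r.sense(); R=Ro.from_rotvec(s["tcp_rot"]).as_matrix(); p=s["tool_pos"]
toe=p+R@np.array([-.247,0,.023]); print("toe pred",toe*1000,(proj(c,toe)-[250,200])*4, "rod bend", (proj(c,p+R@np.array([-.247,0,.023-.036]))-[250,200])*4)
print("walls side",plane(c,g([[100,122],[137,118],[172,387],[221,380]]),.063)*1000)
print("panel side",plane(c,g([[66,185],[272,160],[398,487],[148,520]]),.003)*1000)
c2=cal("c4"); print((proj(c2,toe)-[240,130])*4)
E
```

```text
toe pred [ 592.05100715 -310.67174332  118.22660328] [[190.29024538 277.34044458]] rod bend [[193.40139198 229.15257353]]
walls side [[ 571.01940051 -125.38374955   63.        ]
 [ 594.6456743  -124.5400361    63.        ]
 [ 579.82439854 -336.78574793   63.        ]
 [ 606.51911624 -335.18701801   63.        ]]
panel side [[ 550.29737398 -117.84126967    3.        ]
 [ 688.40201059 -110.98032491    3.        ]
 [ 700.0304031  -370.35698211    3.        ]
 [ 562.25849281 -375.63220961    3.        ]]
[[352.85123107  77.15875591]]
```

View pics/c4.png

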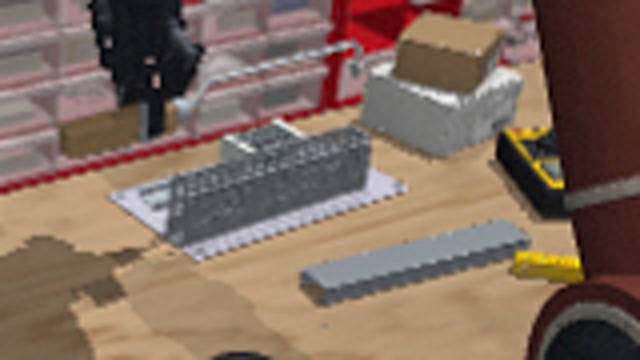

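```bash
python3 - <<'E'
from h import *
cs=cal("s4"); g=lambda a:np.array(a,float)/4+[250,200]
cc=cal("c4"); k=lambda a:np.array(a,float)/4+[240,130]
cw=cal("w2"); f=lambda a:np.array(a,float)/2.1+[160,20]
S=g([[100,122],[137,118],[172,387],[221,380]]); W=f([[150,50],[203,48],[178,463],[223,457]])
for a,b in zip(S,W):
    P,e=tri(cs,a,cw,b); print(P*1000,e*1000)
C=k([[175,178],[366,130]])
for a,b in zip(C,(W[0],W[2])):
    P,e=tri(cc,a,cw,b); print("cw",P*1000,e*1000)
for a,b in zip(C,(S[0],S[2])):
    P,e=tri(cc,a,cs,b); print("cs",P*1000,e*1000)
print("scene panel",plane(cc,k([[110,197],[200,259],[408,186]]),.003)*1000)
E
```

```text
[ 571.52106716 -111.78665054   51.01316723] 3.084508665380667
[ 596.34496536 -110.65228105   50.41481487] 1.583700636066187
[ 581.02887491 -330.93553611   55.64842888] 0.17471638755827726
[ 607.70786574 -327.99076181   54.01421403] 1.433883814518814
cw [ 574.65705246 -109.62998955   69.56407541] 10.394355173211613
cw [ 581.32044623 -326.06073482   65.01894132] 0.34597593717714453
cs [ 578.13103699 -113.75463776   60.79707008] 17.27855994565384
cs [ 583.10142989 -332.00174757   60.58260531] 6.841977657888962
scene panel [[ 679.05755206 -103.99259881    3.        ]
 [ 543.53248465 -113.74226538    3.        ]
 [ 561.00643406 -372.36963809    3.        ]]
```

Request:
servo_tool(
  steps=[
    [[0, 0, 0], [-3, 1, 10], 15],
    [[0, 0, 0], [0, 0, 15], 15],
    [[0, 0, 0], [0, 0, 15], 15],
    [[0, 0, 0], [0, 0, 12], 15],
    [[0, 0, 0], [0, 0, 10], 15],
    [[0, 0, 0], [0, 0, 8], 15],
    [[0, 0, 0], [0, 0, 8], 15],
    [[0, 0, 0], [0, 0, 8], 15],
  ],
)

```text
time: 6.65
tool_pos: [0.5813, -0.0693, 0.0552]
tcp_rot: [2.167, 2.275, 0.001]
force: [0.1, 0.6, -1.6]
opening: 0.296
finger_force: 59.3
```

```bash
python3 - <<'E'
from h import *
st();shot("side","s5",crop=(250,200,360,345),s=4)
E
```

```text
t6.65 p [581.3 -69.3  55.2] R [[-0.049, 0.999, 0.0], [0.999, 0.049, 0.001]] F [ 0.1  0.6 -1.6] op 25.2 ff 59.3
```

View pics/s5.png

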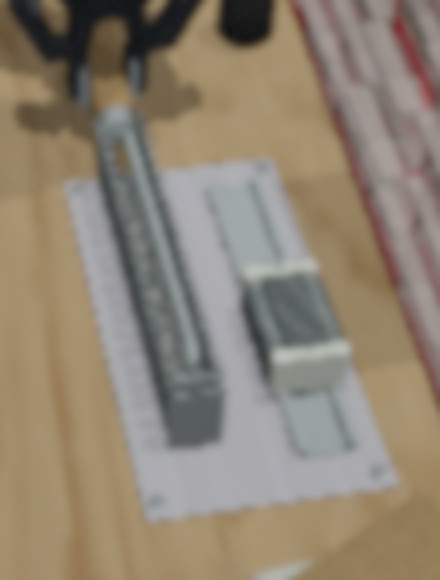

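Request:
servo_tool(
  steps=[
    [[0, 0, 0], [0, 0, 6], 15],
    [[0, 0, 0], [0, 0, 6], 15],
    [[0, 0, 0], [0, 0, 5], 15],
    [[0, 0, 0], [0, 0, 3], 15],
    [[0, 0, 0], [0, 0, 2], 15],
    [[0, 0, 0], [0, 0, 2], 15],
    [[0, 0, 0], [0, 0, 1.5], 15],
    [[0, 0, 0], [0, 0, 0], 15],
  ],
)

```text
time: 7.37
tool_pos: [0.581, -0.0697, 0.0301]
tcp_rot: [-2.167, -2.274, 0.0]
force: [-0.4, -0.3, -1.5]
opening: 0.294
finger_force: 59.3
```

Request:
servo_tool(
  steps=[
    [[0, 0, 0], [2, 0, 1], 15],
    [[0, 0, 0], [4, 0, 0], 15],
    [[0, 0, 0], [6, 0, 0], 15],
    [[0, 0, 0], [6, 0, 0], 15],
    [[0, 0, 0], [6, 0, 0], 15],
    [[0, 0, 0], [6, 0, 0], 15],
    [[0, 0, 0], [6, 0, 0], 15],
    [[0, 0, 0], [6, 0, 0], 15],
  ],
)

```text
time: 8.03
tool_pos: [0.579, -0.027, 0.0293]
tcp_rot: [-2.167, -2.275, 0.0]
force: [-0.1, -0.2, -1.2]
opening: 0.294
finger_force: 59.2
```

```bash
python3 - <<'E'
from h import *
st();shot("wrist","w6",crop=(100,180,420,384),s=2)
E
```

```text
t8.03 p [579.  -27.   29.3] R [[-0.048, 0.999, 0.0], [0.999, 0.048, -0.0]] F [-0.1 -0.2 -1.2] op 25.1 ff 59.2
```

View pics/w6.png

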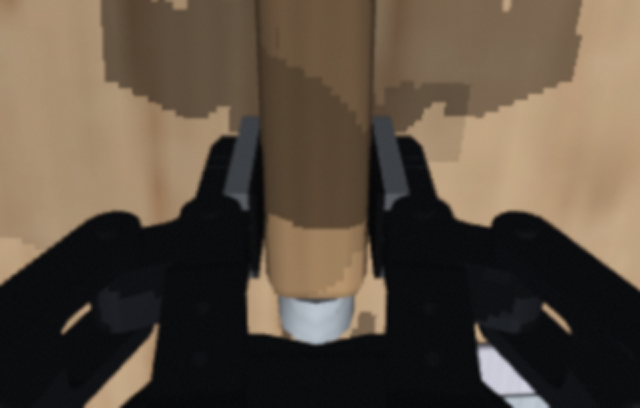

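Request:
servo_tool(
  steps=[
    [[0, 0, 0], [8, 0, 0], 15],
    [[0, 0, 0], [8, 0, 0], 15],
    [[0, 0, 0], [8, 0, 0], 15],
    [[0, 0, 0], [8, 0, 0], 15],
    [[0, 0, 0], [8, 0, 0], 15],
    [[0, 0, 0], [8, 0, 0], 15],
    [[0, 0, 0], [8, 0, 0], 15],
    [[0, 0, 0], [8, 0, 0], 15],
  ],
)

```text
time: 8.75
tool_pos: [0.5759, 0.0371, 0.0293]
tcp_rot: [-2.167, -2.274, 0.0]
force: [-0.1, -0.0, -1.7]
opening: 0.29
finger_force: 59.3
```

Request:
servo_tool(
  steps=[
    [[0, 0, 0], [8, 0, 0], 15],
    [[0, 0, 0], [8, 0, 0], 15],
    [[0, 0, 0], [8, 0, 0], 15],
    [[0, 0, 0], [8, 0, 0], 15],
    [[0, 0, 0], [8, 0, 0], 15],
    [[0, 0, 0], [8, 0, 0], 15],
    [[0, 0, 0], [8, 0, 0], 15],
    [[0, 0, 0], [8, 0, 0], 15],
  ],
)

```text
time: 9.42
tool_pos: [0.5728, 0.1011, 0.0293]
tcp_rot: [-2.167, -2.274, -0.0]
force: [0.2, 0.8, -1.1]
opening: 0.289
finger_force: 59.3
```

```bash
python3 - <<'E'
from h import *
st();shot("side","s7",crop=(200,130,350,280),s=4)
b=cv2.imread("pics/s7_raw.png"); c=cal("s7")
# topdown rectification of bench plane z=6mm, x .45...75, y -.15..+.2
P=np.array([[.48,.20],[.70,.20],[.70,-.13],[.48,-.13]]); pts=proj(c,np.c_[P,[.006]*4])
H=cv2.getPerspectiveTransform(pts.astype(np.float32),np.float32([[0,0],[396,0],[396,594],[0,594]]))
w=cv2.warpPerspective(b,H,(396,594),flags=cv2.INTER_CUBIC)
a=cv2.imread("pics/s7.png")[:594,:400]
cv2.imwrite("pics/s7v.png",np.hstack([a,w]))
E
```

```text
t9.42 p [572.8 101.1  29.3] R [[-0.048, 0.999, 0.0], [0.999, 0.048, -0.0]] F [ 0.2  0.8 -1.1] op 24.7 ff 59.3
```

View pics/s7v.png

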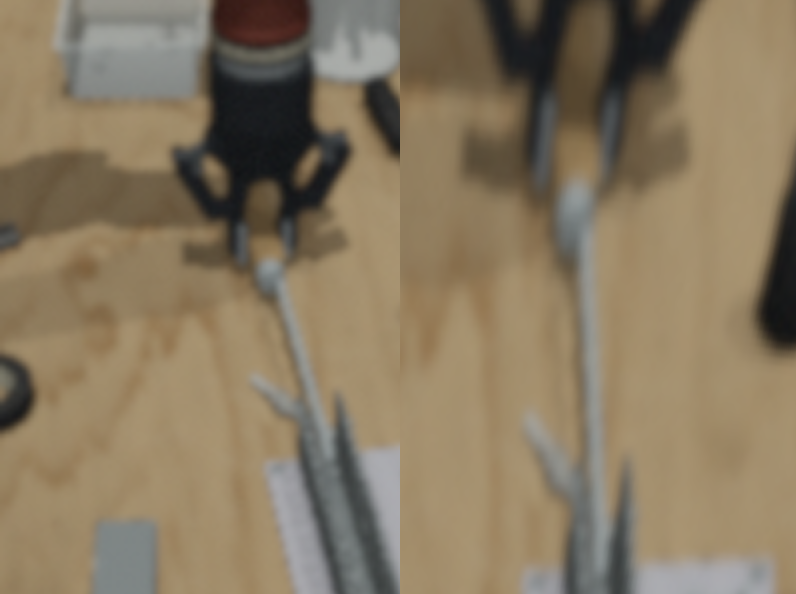

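Request:
servo_tool(
  steps=[
    [[0, 0, 0], [6, 0, 0], 15],
    [[0, 0, 0], [6, 0, 0], 15],
    [[0, 0, 0], [6, 0, 0], 15],
    [[0, 0, 0], [6, 0, 0], 15],
    [[0, 0, 0], [6, 0, 0], 15],
    [[0, 0, 0], [6, 0, 0], 15],
    [[0, 0, 0], [6, 0, 0], 15],
    [[0, 0, 0], [4, 0, 2], 15],
  ],
)

```text
time: 10.13
tool_pos: [0.5708, 0.1472, 0.0276]
tcp_rot: [2.167, 2.275, 0.001]
force: [-0.1, 0.1, -1.5]
opening: 0.297
finger_force: 59.3
```

Request:
servo_tool(
  steps=[
    [[0, 0, 0], [4, 0, 2], 15],
    [[0, 0, 0], [6, 0, 0], 15],
    [[0, 0, 0], [6, 0, 0], 15],
    [[0, 0, 0], [6, 0, 0], 15],
    [[0, 0, 0], [6, 0, 0], 15],
    [[0, 0, 0], [6, 0, 0], 15],
    [[0, 0, 0], [6, 0, 0], 15],
    [[0, 0, 0], [0, 0, 0], 15],
  ],
)

```text
time: 10.8
tool_pos: [0.5685, 0.1887, 0.0254]
tcp_rot: [-2.164, -2.276, -0.003]
force: [0.1, 0.7, -2.1]
opening: 0.297
finger_force: 59.2
```

```bash
python3 - <<'E'
from h import *
st();shot("side","s8");shot("scene","c8")
b=cv2.imread("pics/s8_raw.png"); c=cal("s8")
P=np.array([[.48,.20],[.70,.20],[.70,-.13],[.48,-.13]]); pts=proj(c,np.c_[P,[.006]*4])
H=cv2.getPerspectiveTransform(pts.astype(np.float32),np.float32([[0,0],[396,0],[396,594],[0,594]]))
w=cv2.warpPerspective(b,H,(396,594),flags=cv2.INTER_CUBIC)
a=cv2.resize(cv2.imread("pics/c8_raw.png")[165:255,240:340],(400,360),interpolation=cv2.INTER_CUBIC)
a2=cv2.resize(b[200:330,270:360],(400,577))[:234]
cv2.imwrite("pics/s8v.png",np.hstack([np.vstack([a,a2]),w]))
E
```

```text
t10.80 p [568.5 188.7  25.4] R [[-0.051, 0.999, 0.002], [0.999, 0.051, 0.0]] F [ 0.1  0.7 -2.1] op 25.3 ff 59.2
```

View pics/s8v.png

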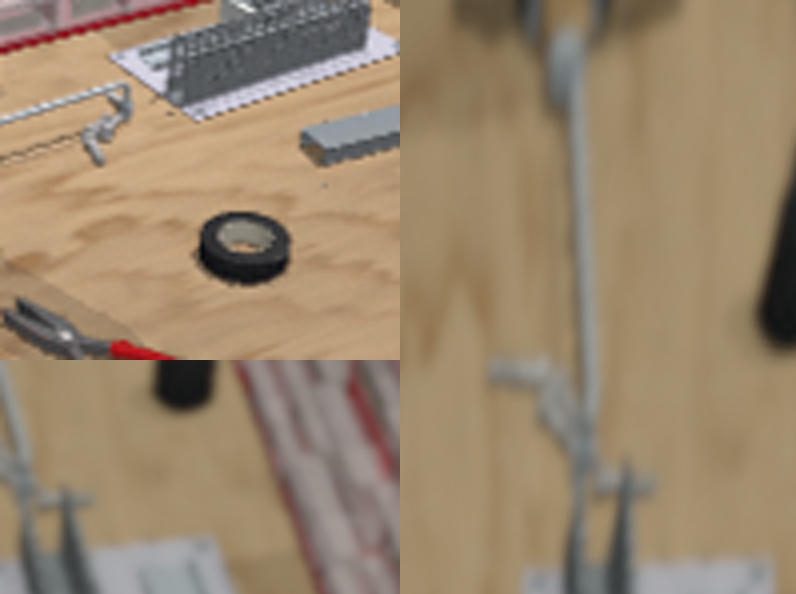

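Request:
servo_tool(
  steps=[
    [[0, 0, 0], [0, 0, -10], 15],
    [[0, 0, 0], [0, 0, -20], 15],
    [[0, 0, 0], [0, 0, -30], 15],
    [[0, 0, 0], [2, -10, -15], 15],
    [[0, 0, 0], [3, -20, 0], 15],
    [[0, 0, 0], [3, -25, 0], 15],
    [[0, 0, 0], [3, -25, 0], 15],
    [[0, 0, 0], [3, -20, 0], 15],
  ],
)

```text
time: 11.57
tool_pos: [0.4664, 0.1945, 0.1012]
tcp_rot: [-2.168, -2.273, 0.001]
force: [-0.2, 0.6, -1.1]
opening: 0.29
finger_force: 59.3
```

Request:
servo_tool(
  steps=[
    [[0, 0, 0.05], [3, -10, 0], 15],
    [[0, 0, 0.05], [0, 0, 0], 15],
    [[0, 0, 0.05], [0, 0, 15], 15],
    [[0, 0, 0], [0, 0, 25], 15],
    [[0, 0, 0], [0, 0, 20], 15],
    [[0, 0, 0], [0, 0, 10], 15],
    [[0, 0, 0], [0, 0, 5], 15],
    [[0, 0, 0], [0, 0, 0], 15],
  ],
)

```text
time: 12.23
tool_pos: [0.458, 0.1974, 0.025]
tcp_rot: [-2.332, -2.105, 0.002]
force: [-0.1, -0.5, -1.3]
opening: 0.29
finger_force: 59.2
```

Request:
servo_tool(
  steps=[
    [[0, 0, 0], [0, 0, 1.5], 15],
    [[0, 0, 0], [0, 0, 0], 30],
    [[0, 0, 0], [0, 0, 0], 50],
    [[0, 0, 0], [0, 0, 0], 60],
    [[0, 0, 0], [0, 0, -15], 60],
    [[0, 0, 0], [0, 0, -30], 60],
    [[0, 0, -0.05], [0, 0, -35], 60],
    [[0, 0, -0.05], [0, 0, -35], 60],
  ],
)

```text
time: 12.9
tool_pos: [0.4576, 0.1975, 0.1403]
tcp_rot: [2.221, 2.222, -0.002]
force: [1.3, 0.1, -0.8]
opening: 0.703
finger_force: 0.0
```

Request:
servo_tool(
  steps=[
    [[0, 0, 0], [-20, 8, -35], 60],
    [[0, 0, 0], [-33, 14, -35], 60],
    [[0, 0, 0], [-36, 15, -30], 60],
    [[0, 0, 0], [-38, 16, -10], 60],
    [[0, 0, 0], [-38, 16, 0], 60],
    [[0, 0, 0], [-38, 16, 0], 60],
    [[0, 0, 0], [-38, 16, 0], 60],
    [[0, 0, 0], [-38, 16, 0], 60],
  ],
)

```text
time: 13.57
tool_pos: [0.5698, -0.0717, 0.2391]
tcp_rot: [2.223, 2.219, 0.001]
force: [0.5, 0.8, 0.6]
opening: 0.699
finger_force: 0.0
```

Request:
servo_tool(
  steps=[
    [[0, 0, 0], [-25, 10, 0], 85],
    [[0, 0, 0], [-13, 5, 0], 85],
    [[0, 0, 0], [0, 0, 0], 85],
    [[0, 0, 0], [0, 0, 0], 85],
  ],
)

```text
time: 13.9
tool_pos: [0.5841, -0.1066, 0.2381]
tcp_rot: [-2.222, -2.218, -0.001]
force: [-0.1, 0.8, -0.4]
opening: 0.994
finger_force: 0.0
```

```bash
python3 - <<'E'
from h import *
st(); c,i=shot("wrist","w9")
# rectify bench plane z=7mm at 2px/mm
x0,y1=.50,.06; W,Hh=.15,.20
P=np.array([[x0,y1],[x0+W,y1],[x0+W,y1-Hh],[x0,y1-Hh]]); pts=proj(c,np.c_[P,[.006]*4]); print(np.round(pts))
b=cv2.imread("pics/w9_raw.png")
H=cv2.getPerspectiveTransform(pts.astype(np.float32),np.float32([[0,0],[300,0],[300,400],[0,400]]))
w=cv2.warpPerspective(b,H,(300,400),flags=cv2.INTER_CUBIC); cv2.imwrite("pics/w9r.png",w)
hsv=cv2.cvtColor(w,cv2.COLOR_BGR2HSV); m=((hsv[...,1]<75)).astype(np.uint8); m[335:]=0
n,l,s,ce=cv2.connectedComponentsWithStats(m)
for k in range(1,n):
    if s[k,4]>120:
        pts2=np.argwhere(l==k)[:,::-1].astype(np.float32); rc=cv2.minAreaRect(pts2); 
        print(s[k,4],"xy",x0*1000+rc[0][0]/2,y1*1000-rc[0][1]/2,"size",np.array(rc[1])/2,"ang",rc[2])
E
```

```text
t13.90 p [ 584.1 -106.6  238.1] R [[0.002, 1.0, 0.002], [1.0, -0.002, -0.001]] F [-0.1  0.8 -0.4] op 84.9 ff 0.0
[[179.   8.]
 [321.   8.]
 [312. 187.]
 [191. 187.]]
4575 xy 561.9614715576172 -17.591140747070312 size [78.89048767 28.48623657] ang 44.16968536376953
1470 xy 604.75 -65.0 size [15.  36.5] ang 90.0
459 xy 617.0 -105.75 size [ 2.5 65. ] ang 90.0
```

```bash
python3 - <<'E'
from h import *
c=cal("w9"); w=cv2.imread("pics/w9r.png"); b=cv2.imread("pics/w9_raw.png")
a=cv2.resize(w[0:340,40:260],None,fx=1.76,fy=1.76,interpolation=cv2.INTER_CUBIC)  # 3.52 px/mm
P=np.array([[.570,-.10],[.608,-.10],[.618,-.335],[.580,-.335]]); pts=proj(c,np.c_[P,[.011]*4])
H=cv2.getPerspectiveTransform(pts.astype(np.float32),np.float32([[0,0],[190,0],[190,598],[0,598]]))
v=cv2.warpPerspective(b,H,(190,598),flags=cv2.INTER_CUBIC); v=np.clip(v*1.4,0,255).astype(np.uint8)
im=np.hstack([a[:598],v]); print(a.shape,im.shape); cv2.imwrite("pics/w9v.png",im)
E
```

```text
(598, 387, 3) (598, 577, 3)
```

View pics/w9v.png

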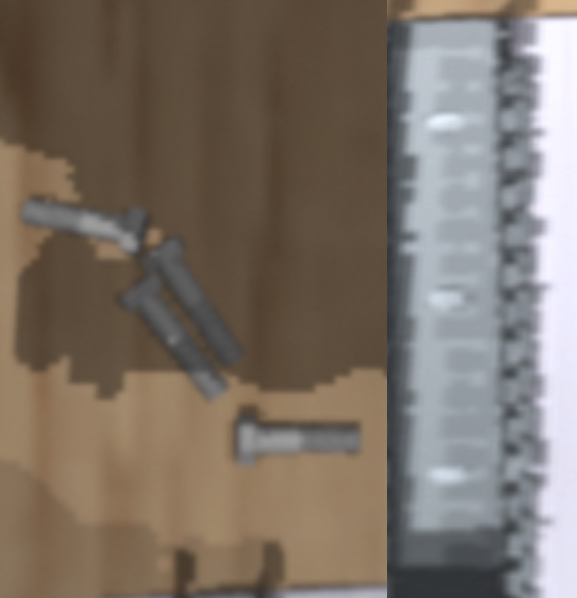

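Request:
servo_tool(
  steps=[
    [[0, 0, 0], [20, -10, 20], 45],
    [[0, 0, 0], [30, -12, 30], 45],
    [[0, 0, 0], [30, -12, 30], 40],
    [[0, 0, 0], [25, -12, 30], 40],
    [[0, 0, -0.117], [0, 0, 0], 40],
    [[0, 0, -0.117], [0, 0, 0], 40],
    [[0, 0, -0.117], [0, 0, 0], 40],
    [[0, 0, -0.117], [0, 0, 0], 40],
  ],
)

```text
time: 14.62
tool_pos: [0.539, -0.0021, 0.1317]
tcp_rot: [-1.632, -2.683, -0.002]
force: [0.2, -0.1, -0.2]
opening: 0.469
finger_force: 0.0
```

Request:
servo_tool(
  steps=[
    [[0, 0, -0.117], [0, 0, 0], 40],
    [[0, 0, -0.117], [0, 0, 0], 40],
    [[0, 0, -0.117], [0, 0, 0], 40],
    [[0, 0, -0.117], [0, 0, 0], 40],
    [[0, 0, -0.117], [0, 0, 0], 40],
    [[0, 0, -0.117], [0, 0, 0], 40],
    [[0, 0, -0.117], [0, 0, 0], 40],
    [[0, 0, -0.111], [0, 0, 0], 40],
  ],
)

```text
time: 15.28
tool_pos: [0.5392, -0.0026, 0.1321]
tcp_rot: [-0.257, -3.131, -0.002]
force: [0.5, 0.3, -1.4]
opening: 0.471
finger_force: 0.0
```

```bash
python3 - <<'E'
from h import *
s=st();print(s["qpos"].round(2))
# tub from earlier images
for n in("s4","s8","c4","c8"):
    b=cv2.imread(f"pics/{n}_raw.png"); 
    x0,y0,x1,y1=(195,115,270,160) if n[0]=="s" else (100,205,180,275)
    h=cv2.cvtColor(b[y0:y1,x0:x1],cv2.COLOR_BGR2HSV); m=((h[...,1]<45)&(h[...,2]>110)).astype(np.uint8)
    k,l,t,ce=cv2.connectedComponentsWithStats(m); j=1+np.argmax(t[1:,4]); print(n,t[j]+[x0,y0,0,0,0],ce[j]+[x0,y0])
E
```

```text
t15.28 p [539.2  -2.6 132.1] R [[-0.987, 0.163, 0.0], [0.163, 0.987, 0.001]] F [ 0.5  0.3 -1.4] op 40.2 ff 0.0
[ 0.23  0.63 -0.41  1.87  0.36  0.72  1.02]
s4 [ 213  120   39   35 1196] [232.96822742 136.99832776]
s8 [ 213  120   35   35 1047] [230.93027698 136.84813754]
c4 [ 107  205   65   63 2976] [137.37802419 235.88272849]
c8 [ 107  205   65   63 2987] [137.32875795 235.91295614]
```

Request:
servo_tool(
  steps=[
    [[0, 0, 0], [1, 1, 25], 40],
    [[0, 0, 0], [0, 0, 35], 40],
    [[0, 0, 0], [0, 0, 25], 40],
    [[0, 0, 0], [0, 0, 15], 35],
    [[0, 0, 0], [0, 0, 10], 35],
    [[0, 0, 0], [0, 0, 0], 15],
    [[0, 0, 0], [0, 0, 0], 2],
    [[0, 0, 0], [0, 0, 0], 2],
  ],
)

```text
time: 15.95
tool_pos: [0.54, -0.0037, 0.0227]
tcp_rot: [0.272, 3.128, 0.001]
force: [-0.1, 0.5, 0.1]
opening: 0.057
finger_force: 58.7
```

Request:
servo_tool(
  steps=[
    [[0, 0, 0], [0, 0, 0], 2],
    [[0, 0, 0], [0, 0, 0], 2],
    [[0, 0, 0], [0, 0, 0], 2],
    [[0, 0, 0], [0, 0, -10], 2],
    [[0, 0, 0], [0, 0, -30], 2],
    [[0, 0, 0], [0, 0, -35], 2],
    [[0, 0, 0], [0, 0, -35], 2],
    [[0, 0, 0], [0, 0, 0], 2],
  ],
)

```text
time: 16.62
tool_pos: [0.5435, -0.0042, 0.1386]
tcp_rot: [0.274, 3.116, 0.003]
force: [0.6, 0.7, -0.2]
opening: 0.056
finger_force: 58.8
```

```bash
cat >> h.py <<'E'
def grey(n,x0,x1,y0,y1,z=.005,smax=60,tag="d"):
    "blobs of low saturation on plane z in world box (mm)"
    c,i=shot(n,tag); P=np.array([[x0,y1],[x1,y1],[x1,y0],[x0,y0]],float)/1000; pts=proj(c,np.c_[P,[z]*4]).astype(np.float32)
    w,h=int(2*(x1-x0)),int(2*(y1-y0)); H=cv2.getPerspectiveTransform(pts,np.float32([[0,0],[w,0],[w,h],[0,h]]))
    im=cv2.warpPerspective(cv2.imread(f"pics/{tag}_raw.png"),H,(w,h),flags=cv2.INTER_CUBIC); cv2.imwrite(f"pics/{tag}_r.png",im)
    hs=cv2.cvtColor(im,cv2.COLOR_BGR2HSV); m=(hs[...,1]<smax).astype(np.uint8); k,l,t,ce=cv2.connectedComponentsWithStats(m); out=[]
    for j in range(1,k):
        if t[j,4]>150:
            q=np.argwhere(l==j)[:,::-1].astype(np.float32); rc=cv2.minAreaRect(q); bx=cv2.boxPoints(rc)
            e,V=np.linalg.eigh(np.cov(q.T)); v=V[:,1]; print("area mm2",t[j,4]/4,"ctr",round(x0+rc[0][0]/2,1),round(y1-rc[0][1]/2,1),"size",np.round(np.array(rc[1])/2,1),"axis deg",round(np.degrees(np.arctan2(-v[1],v[0])),1))
    return im,m
E
python3 - <<'E'
from h import *
st()
print("side"); im,m=grey("side",515,640,-90,30,tag="sd1")
print("wrist"); grey("wrist",515,640,-90,30,tag="wd1",smax=75)
E
```

```text
t16.62 p [543.5  -4.2 138.6] R [[-0.985, 0.174, -0.013], [0.174, 0.985, 0.003]] F [ 0.6  0.7 -0.2] op 4.8 ff 58.8
side
area mm2 1354.25 ctr 576.8 -46.4 size [86.5 29.2] axis deg -77.4
area mm2 697.0 ctr 602.7 -72.1 size [35.  33.3] axis deg 145.6
wrist
area mm2 2798.0 ctr 612.5 -25.2 size [78.5 54. ] axis deg -78.0
area mm2 843.25 ctr 575.1 -32.0 size [46.9 26.9] axis deg -61.2
area mm2 419.25 ctr 604.8 -66.8 size [15.5 39.5] axis deg -179.2
```

Request:
servo_tool(
  steps=[
    [[0, 0, 0], [5, 18, 0], 2],
    [[0, 0, 0], [9, 30, 0], 2],
    [[0, 0, 0], [10, 36, 0], 2],
    [[0, 0, 0], [10, 36, 0], 2],
    [[0, 0, 0], [10, 36, 0], 2],
    [[0, 0, 0], [10, 36, 0], 2],
    [[0, 0, 0], [10, 36, 0], 2],
    [[0, 0, 0], [10, 36, 0], 2],
  ],
)

```text
time: 17.38
tool_pos: [0.5109, 0.2688, 0.1299]
tcp_rot: [-0.274, -3.127, 0.004]
force: [0.0, -0.3, 0.6]
opening: 0.059
finger_force: 58.9
```

Request:
servo_tool(
  steps=[
    [[0, 0, 0], [10, 36, 0], 2],
    [[0, 0, 0], [10, 36, 0], 2],
    [[0, 0, 0], [10, 36, 0], 2],
    [[0, 0, 0], [8, 25, 0], 2],
    [[0, 0, 0], [4, 10, 0], 2],
    [[0, 0, 0], [0, 0, 0], 2],
    [[0, 0, 0], [0, 0, 0], 2],
  ],
)

```text
time: 17.97
tool_pos: [0.4954, 0.4143, 0.13]
tcp_rot: [-0.274, -3.128, 0.006]
force: [-0.3, -0.2, 0.5]
opening: 0.057
finger_force: 58.9
```

```bash
python3 - <<'E'
from h import *
s=st();print(s["qpos"].round(2)); print("wrist rim plane"); im,m=grey("wrist",380,620,300,540,z=.06,smax=40,tag="wt")
print(m.mean())
for y in range(0,480,30): print("".join("#" if v else "." for v in m[y,::10]))
c=optics.get_calibration("wrist");print(c["extrinsics"].round(2).tolist())
E
```

```text
t17.97 p [495.4 414.3 130. ] R [[-0.985, 0.174, 0.001], [0.174, 0.985, -0.004]] F [-0.3 -0.2  0.5] op 4.9 ff 58.9
[-0.53  0.76 -0.36  1.56  0.32  0.89  0.4 ]
wrist rim plane
area mm2 220.5 ctr 612.5 523.3 size [34.  13.6] axis deg -83.3
area mm2 19905.0 ctr 526.0 409.8 size [192.9 161.7] axis deg -101.1
area mm2 51.25 ctr 590.6 312.3 size [28.5 15.3] axis deg -54.9
0.35790364583333334
.............................................##.
..............................................#.
..............................................#.
............############........................
............###########################.........
............##################.#######.....#....
...........###########################..........
...........##########################...........
...........########################.............
..........############################..##.###.#
..........##################...###.......#.#####
.........#########################..............
.........###################.#######............
...........####################..#..............
..................................#.....#..#....
...........................................#....
[[0.18, 0.93, 0.32, 0.41], [0.98, -0.17, -0.06, 0.43], [-0.0, 0.33, -0.95, 0.25], [0.0, 0.0, 0.0, 1.0]]
```

Request:
servo_tool(
  steps=[
    [[0, 0, 0], [-2, 4, 20], 2],
    [[0, 0, 0], [0, 0, 30], 2],
    [[0, 0, 0], [0, 0, 20], 2],
    [[0, 0, 0], [0, 0, 5], 2],
    [[0, 0, 0], [0, 0, 0], 15],
    [[0, 0, 0], [0, 0, 0], 25],
    [[0, 0, 0], [0, 0, 0], 25],
    [[0, 0, 0], [0, 0, -10], 25],
  ],
)

```text
time: 18.68
tool_pos: [0.4984, 0.419, 0.0667]
tcp_rot: [-0.275, -3.129, 0.002]
force: [1.0, 0.1, -1.1]
opening: 0.29
finger_force: 0.0
```

Request:
servo_tool(
  steps=[
    [[0, 0, 0], [0, 0, -30], 25],
    [[0, 0, 0], [0, 0, -35], 25],
    [[0, 0, 0], [0, 0, 0], 25],
  ],
)

```text
time: 18.93
tool_pos: [0.5018, 0.4239, 0.141]
tcp_rot: [0.274, 3.119, 0.02]
force: [1.1, 1.1, 1.6]
opening: 0.291
finger_force: 0.0
```

```bash
python3 - <<'E'
from h import *
st(); c,i=shot("wrist","wt2")
a=cv2.imread("pics/wt_raw.png").astype(int); b=cv2.imread("pics/wt2_raw.png").astype(int)
P=np.array([[.43,.49],[.57,.49],[.57,.35],[.43,.35]])
def rect(n):
    c=cal(n); H=cv2.getPerspectiveTransform(proj(c,np.c_[P,[.01]*4]).astype(np.float32),np.float32([[0,0],[280,0],[280,280],[0,280]])); return cv2.warpPerspective(cv2.imread(f"pics/{n}_raw.png"),H,(280,280))
g=cv2.cvtColor(rect("wt2"),cv2.COLOR_BGR2GRAY)
for y in range(0,280,12): print(" ".join("%3d"%v for v in g[y,::12]))
E
```

```text
t18.93 p [501.8 423.9 141. ] R [[-0.985, 0.174, -0.01], [0.174, 0.985, 0.014]] F [1.1 1.1 1.6] op 24.9 ff 0.0
117 114  65 163  96  94  95  97  97 102 103 104 102 103 104 106 107 108 108 109 111 111 113 128
115  64  69 169  82  83  84  86  87  88  89  90  89  90  93  95  96 100 100 102 103 110 106 119
 68  63  65 171 157 158 158 156 151 134 105  89  81  81  84  85  85  86  86  88  90 101  96 116
 66  63  70 164 157 159 158 159 159 159 159 159 158 157 159 158 151 134 110  91  82  83  86 101
 67  65  82 150 159 159 159 159 159 159 159 159 159 159 159 159 159 157 157 157 146  80  86 102
 68  67 129 148 159 159 159 159 159 159 159 159 159 158 159 158 158 159 157 157 133  82  95 102
 69  68 148 156 159 159 160 159 158 159 159 159 159 158 159 159 159 159 158 156 112  82  94  97
 70  70 160 157 158 159 160 159 159 158 158 158 159 159 159 159 115 128 138 158  97  81  53  53
 71  71 161 156 159 159 159 159 158 158 158 158 159 158 159 159 123 149 165 158  89  72  29  26
 71  71 171 158 158 158 159 159 158 158 158 158 159 158 159 153 163 162 158 158  81  84  96  78
 71  71 173 158 158 158 159 15
[... 613 characters left out ...]
 156 155  91  57  87 104 110
 70 164 153 155 154 155 155 156 156 158 159 159 159 159 158 157 156 155 154  86  52  26   7   5
 70 172 156 154 154 155 155 156 157 159 159 158 158 159 158 157 157 156 154  79  54  53  53  46
 70 170 156 154 154 155 155 156 157 159 159 158 158 158 158 157 157 156 154  80  86  45  51  53
 76 156 156 155 155 156 156 156 157 160 159 159 157 157 157 157 158 158 149  81  87  23   8  15
118 154 156 156 155 156 156 157 158 160 159 159 158 157 157 157 157 157 142  82  89 102  12   9
152 146  78  77  75  77  84 108 135 148 158 159 157 156 157 157 157 158 123  83  94 104 108  86
161 144  83  82  80  80  80  80  81  81  80  79  78  76  84  99 124 142 105  92  98 103 107 111
```

Request:
servo_tool(
  steps=[
    [[0, 0, 0], [-8, -20, 0], 35],
    [[0, 0, 0], [-13, -32, 0], 35],
    [[0, 0, 0], [-15, -36, 0], 35],
    [[0, 0, 0], [-15, -36, 0], 35],
    [[0, 0, 0], [-15, -36, 0], 35],
    [[0, 0, 0], [-15, -36, 0], 35],
    [[0, 0, 0], [-15, -36, 0], 35],
    [[0, 0, 0], [-15, -36, 0], 35],
  ],
)

```text
time: 19.65
tool_pos: [0.5613, 0.1346, 0.1321]
tcp_rot: [0.274, 3.129, -0.0]
force: [0.1, -0.2, -0.4]
opening: 0.409
finger_force: 0.0
```

Request:
servo_tool(
  steps=[
    [[0, 0, 0], [-15, -36, 0], 35],
    [[0, 0, 0], [-15, -36, 0], 35],
    [[0, 0, 0], [-15, -36, 0], 35],
    [[0, 0, 0], [-15, -36, 0], 35],
    [[0, 0, 0], [-12, -36, 0], 35],
    [[0, 0, -0.087], [-6, -20, 0], 35],
    [[0, 0, -0.087], [0, 0, 0], 35],
    [[0, 0, 0], [0, 0, 0], 35],
  ],
)

```text
time: 20.32
tool_pos: [0.6029, -0.0771, 0.1315]
tcp_rot: [-0.007, -3.141, 0.002]
force: [0.5, 0.4, -0.5]
opening: 0.406
finger_force: 0.0
```

```bash
python3 - <<'E'
from h import *
st(); im,m=grey("wrist",515,640,-90,30,tag="wd2",smax=75)
im,m=grey("side",515,640,-90,30,tag="sd2",smax=60)
E
```

```text
t20.32 p [602.9 -77.1 131.5] R [[-1.0, 0.004, 0.0], [0.004, 1.0, -0.001]] F [ 0.5  0.4 -0.5] op 34.7 ff 0.0
area mm2 786.0 ctr 574.7 -31.1 size [45.2 27.4] axis deg -62.0
area mm2 376.75 ctr 604.5 -65.2 size [14.5 38. ] axis deg 179.4
area mm2 1431.75 ctr 577.4 -45.8 size [87.6 31.1] axis deg -77.8
area mm2 759.75 ctr 602.5 -70.4 size [34.7 35.6] axis deg -49.3
```

Request:
servo_tool(
  steps=[
    [[0, 0, 0], [-5, 12, 20], 35],
    [[0, 0, 0], [0, 0, 35], 35],
    [[0, 0, 0], [0, 0, 30], 35],
    [[0, 0, 0], [0, 0, 15], 35],
    [[0, 0, 0], [0, 0, 10], 35],
    [[0, 0, 0], [0, 0, 0], 35],
    [[0, 0, 0], [0, 0, 0], 15],
    [[0, 0, 0], [0, 0, 0], 2],
  ],
)

```text
time: 21.08
tool_pos: [0.6089, -0.0621, 0.0227]
tcp_rot: [0.002, 3.14, -0.001]
force: [-0.2, -0.3, -0.4]
opening: 0.135
finger_force: 0.0
```

Request:
servo_tool(
  steps=[
    [[0, 0, 0], [0, 0, 0], 2],
    [[0, 0, 0], [0, 0, 0], 2],
    [[0, 0, 0], [0, 0, 0], 2],
    [[0, 0, 0], [0, 0, -10], 2],
    [[0, 0, 0], [0, 0, -25], 2],
    [[0, 0, 0], [0, 0, -35], 2],
    [[0, 0, 0], [0, 0, -35], 2],
    [[0, 0, 0], [0, 0, 0], 2],
  ],
)

```text
time: 21.75
tool_pos: [0.6127, -0.0615, 0.1344]
tcp_rot: [0.002, 3.127, 0.0]
force: [1.8, 0.7, 0.5]
opening: 0.055
finger_force: 59.0
```

Request:
servo_tool(
  steps=[
    [[0, 0, 0], [5, 20, 0], 2],
    [[0, 0, 0], [8, 32, 0], 2],
    [[0, 0, 0], [9, 38, 0], 2],
    [[0, 0, 0], [9, 38, 0], 2],
    [[0, 0, 0], [9, 38, 0], 2],
    [[0, 0, 0], [9, 38, 0], 2],
    [[0, 0, 0], [9, 38, 0], 2],
    [[0, 0, 0], [9, 38, 0], 2],
  ],
)

```text
time: 22.42
tool_pos: [0.5407, 0.2195, 0.1271]
tcp_rot: [0.002, 3.141, -0.0]
force: [1.8, 0.2, -0.9]
opening: 0.061
finger_force: 58.9
```

Request:
servo_tool(
  steps=[
    [[0, 0, 0], [9, 38, 0], 2],
    [[0, 0, 0], [9, 38, 0], 2],
    [[0, 0, 0], [9, 38, 0], 2],
    [[0, 0, 0], [9, 38, 0], 2],
    [[0, 0, 0], [7, 32, 0], 2],
    [[0, 0, 0], [4, 20, 0], 2],
    [[0, 0, 0], [0, 0, 0], 2],
    [[0, 0, 0], [0, 0, 0], 2],
  ],
)

```text
time: 23.08
tool_pos: [0.4932, 0.4236, 0.1267]
tcp_rot: [0.004, -3.141, -0.001]
force: [0.1, -0.6, -0.0]
opening: 0.056
finger_force: 58.9
```

```bash
cat >> h.py <<'E'
def tubcheck(tag):
    c,i=shot("wrist",tag); P=np.array([[.40,.52],[.60,.52],[.60,.32],[.40,.32]])
    H=cv2.getPerspectiveTransform(proj(c,np.c_[P,[.005]*4]).astype(np.float32),np.float32([[0,0],[400,0],[400,400],[0,400]]))
    im=cv2.warpPerspective(cv2.imread(f"pics/{tag}_raw.png"),H,(400,400)); g=cv2.cvtColor(im,cv2.COLOR_BGR2GRAY); s=cv2.cvtColor(im,cv2.COLOR_BGR2HSV)[...,1]
    m=((g>142)&(s<40)).astype(np.uint8); m=cv2.morphologyEx(m,cv2.MORPH_OPEN,np.ones((9,9))); k,l,t,ce=cv2.connectedComponentsWithStats(m); j=1+np.argmax(t[1:,4]); rc=cv2.minAreaRect(cv2.convexHull(np.argwhere(l==j)[:,::-1].astype(np.int32)))
    print("floor ctr",400+rc[0][0]/2,520-rc[0][1]/2,np.array(rc[1])/2,rc[2]); return g,l==j
E
python3 - <<'E'
from h import *
st(); tubcheck("wt3")
E
```

```text
t23.08 p [493.2 423.6 126.7] R [[-1.0, -0.002, 0.0], [-0.002, 1.0, 0.001]] F [ 0.1 -0.6 -0. ] op 4.8 ff 58.9
floor ctr 491.1625747680664 398.6645965576172 [107.65692139 158.83232117] 7.016501426696777
```

Request:
servo_tool(
  steps=[
    [[0, 0, 0], [-3, 0, 20], 2],
    [[0, 0, 0], [0, 0, 30], 2],
    [[0, 0, 0], [0, 0, 20], 2],
    [[0, 0, 0], [0, 0, 2], 2],
    [[0, 0, 0], [0, 0, 0], 15],
    [[0, 0, 0], [0, 0, 0], 25],
    [[0, 0, 0], [0, 0, 0], 25],
    [[0, 0, 0], [0, 0, -10], 25],
  ],
)

```text
time: 23.8
tool_pos: [0.4975, 0.4215, 0.0647]
tcp_rot: [-0.002, -3.141, 0.001]
force: [0.4, -0.6, 0.3]
opening: 0.293
finger_force: 0.0
```

Request:
servo_tool(
  steps=[
    [[0, 0, 0], [0, 0, -30], 25],
    [[0, 0, 0], [0, 0, -35], 25],
    [[0, 0, 0], [0, -15, -20], 25],
    [[0, 0, 0], [0, -30, -20], 25],
    [[0, 0, 0], [0, -30, -20], 25],
    [[0, 0, 0], [0, 0, 0], 25],
    [[0, 0, 0], [0, 0, 0], 25],
  ],
)

```text
time: 24.38
tool_pos: [0.4993, 0.3457, 0.1928]
tcp_rot: [0.007, 3.136, 0.003]
force: [0.1, -0.1, -0.5]
opening: 0.295
finger_force: 0.0
```

```bash
python3 - <<'E'
from h import *
st(); c,i=shot("wrist","wt4")
P=np.array([[.43,.49],[.57,.49],[.57,.35],[.43,.35]])
H=cv2.getPerspectiveTransform(proj(c,np.c_[P,[.008]*4]).astype(np.float32),np.float32([[0,0],[280,0],[280,280],[0,280]])); im=cv2.warpPerspective(cv2.imread("pics/wt4_raw.png"),H,(280,280))
g=cv2.cvtColor(im,cv2.COLOR_BGR2GRAY)
for y in range(0,280,9): print("".join(" .:-=+*#%@"[9-min(9,int(v)//20)] for v in g[y,::4]))
E
```

```text
t24.38 p [499.3 345.7 192.8] R [[-1.0, 0.005, -0.005], [0.004, 1.0, 0.002]] F [ 0.1 -0.1 -0.5] op 25.2 ff 0.0
======+-::-*+++++++++++++++++++++++++++++++++++++++++++++++++++++++++=
====--=:.:=*++*++++++++++++++++++++++++++++++++++++++++++++++++++++++=
=======::-++===+++++************+****+**+*++++++++++++++++++++++++++++
=====+-::-+-:::::::::::::----=====+++**********************+++++++++++
=====*-::==:::::::::::::::::::::::::::::::::----===++++***********++++
======:.:==::::::::::::::::::::::::::::::::::::::::::::::::::-+***++++
======::-+-::::::::::::::::::::::::::::::::::::::::::::::::::-+***++++
====+-::=+:::::::::::::::::::::::::::::::::::::::::::::::::::=****++++
====+:.:==::::::::::::=++=-:::::::::::::::::::::::::::::::::-+***+++++
=====:.-+-:::::::::::-**++++++++++++++++-::::::=++++==-:::::-+***+++++
====-::-+-:::::::::::-**+++++++++++++++=::::::-+*++++++=-:::=****+++++
--=+:.:=+:::::::::::::--::::::::::::::::::::::-=++++++=-::::=****+++++
=-==:.:==:::::::::::::::::::::::::::::::::::::=====-:::::::-+***+++++=
--==::-+-:::::::::::::::::::::::::::::-=--::::=+++=-:::::::-+***+++
[... 581 characters left out ...]
::::::::::::::::::::::::::::::::::::::::::::::::=+**++++=====
+:.:==::::::::::::::::::::::::::::::::::::::::::::::::::-+***++++=====
=:.-+-::::::::::::::::::::::::::::::::::::::::::::::::::-+***++++=====
-::-+-::::::::::::::::::::::::::::::::::::::::::::::::::=+**++++======
-::=+:::::::::::::::::::::::::::::::::::::::::::::::::::=**+++++======
:.:==::::::::::::::::::::::::::::::::::::::::::::::::::-+***++++======
:.-+-::::::::::::::::::::::::::::::::::::::::::::::::::-+**+++++======
::-*++==----:::::::::::::::::::::::::::::::::::::::::::=+*++++++======
..-=++++************+++===----:::::::::::::::::::::::::=**++++++======
..::......::::::----====+++++++*********+++==----:::::-+**++++++======
```

Request:
servo_tool(
  steps=[
    [[0, 0, 0], [-3, -20, 0], 40],
    [[0, 0, 0], [-5, -32, 0], 60],
    [[0, 0, 0], [-6, -36, 0], 70],
    [[0, 0, 0], [-6, -36, 0], 70],
    [[0, 0, 0], [-6, -36, 0], 70],
    [[0, 0, 0], [-6, -36, 0], 70],
    [[0, 0, 0], [-6, -36, 0], 70],
    [[0, 0, 0], [-6, -36, 10], 70],
  ],
)

```text
time: 25.1
tool_pos: [0.5426, 0.08, 0.1808]
tcp_rot: [-0.004, 3.138, 0.004]
force: [0.2, 0.5, 0.2]
opening: 0.822
finger_force: 0.0
```

Request:
servo_tool(
  steps=[
    [[0, 0, 0], [-6, -36, 20], 70],
    [[0, 0, 0], [-7, -36, 20], 70],
    [[0, 0, 0], [-7, -32, 0], 70],
    [[0, 0, 0], [-3, -16, 0], 70],
    [[0, 0, 0], [0, 0, 0], 70],
    [[0, 0, 0], [0, 0, 0], 70],
  ],
)

```text
time: 25.6
tool_pos: [0.5645, -0.04, 0.139]
tcp_rot: [-0.002, -3.141, -0.003]
force: [0.6, 2.1, -0.1]
opening: 0.817
finger_force: 0.0
```

```bash
python3 - <<'E'
from h import *
st(); im,m=grey("wrist",535,615,-70,10,tag="wd3",smax=75)
for y in range(0,160,4): print("%5.0f "%(10-y/2)+"".join("#" if v else "." for v in m[y,::2]))
E
```

```text
t25.60 p [564.5 -40.  139. ] R [[-1.0, 0.001, 0.0], [0.001, 1.0, 0.002]] F [ 0.6  2.1 -0.1] op 69.8 ff 0.0
area mm2 822.75 ctr 575.0 -31.5 size [45.2 27.3] axis deg -62.5
   10 ................................................................................
    8 ................................................................................
    6 ................................................................................
    4 ................................................................................
    2 ................................................................................
    0 ................................................................................
   -2 ................................................................................
   -4 ................................................................................
   -6 ................................................................................
   -8 ................................................................................
  -10 ................................########.............
[... 1850 characters left out ...]
....
  -54 ..........................................#######...............................
  -56 .............................................#..................................
  -58 ................................................................................
  -60 ................................................................................
  -62 ................................................................................
  -64 ................................................................................
  -66 ................................................................................
  -68 ................................................................................
```

Request:
servo_tool(
  steps=[
    [[0, 0, 0], [1.5, -4, 10], 70],
    [[0, 0, -0.103], [0, 0, 10], 70],
    [[0, 0, -0.103], [0, 0, 10], 70],
    [[0, 0, -0.103], [0, 0, 10], 70],
    [[0, 0, -0.103], [0, 0, 10], 70],
    [[0, 0, -0.103], [0, 0, 10], 70],
    [[0, 0, -0.105], [0, 0, 10], 70],
    [[0, 0, 0], [0, 0, 0], 70],
  ],
)

```text
time: 26.32
tool_pos: [0.5609, -0.0431, 0.0672]
tcp_rot: [0.964, -2.986, -0.005]
force: [-0.3, 0.7, 0.2]
opening: 0.826
finger_force: 0.0
```

Request:
servo_tool(
  steps=[
    [[0, 0, 0], [0, 0, 20], 70],
    [[0, 0, 0], [0, 0, 15], 70],
    [[0, 0, 0], [0, 0, 10], 70],
    [[0, 0, 0], [0, 0, 5], 70],
    [[0, 0, 0], [0, 0, 0], 55],
    [[0, 0, 0], [0, 0, 0], 45],
    [[0, 0, 0], [0, 0, 0], 30],
    [[0, 0, 0], [0, 0, 0], 30],
  ],
)

```text
time: 26.98
tool_pos: [0.5631, -0.0438, 0.0208]
tcp_rot: [-0.957, 2.99, 0.001]
force: [-1.9, 1.2, 4.9]
opening: 0.394
finger_force: 59.3
```

Request:
servo_tool(
  steps=[
    [[0, 0, 0], [0, 0, -8], 30],
    [[0, 0, 0], [0, 0, -15], 30],
    [[0, 0, 0], [0, 0, -25], 30],
    [[0, 0, 0], [0, 0, -30], 30],
    [[0, 0, 0], [0, 0, -35], 30],
    [[0, 0, 0], [0, 0, 0], 30],
  ],
)

```text
time: 27.48
tool_pos: [0.567, -0.0443, 0.1396]
tcp_rot: [-0.952, 2.98, -0.006]
force: [1.6, 0.8, -0.4]
opening: 0.376
finger_force: 59.5
```

```bash
python3 - <<'E'
from h import *
st(); im,m=grey("wrist",535,615,-70,10,tag="wd4",smax=75)
for y in range(0,160,4): print("%5.0f "%(10-y/2)+"".join("#" if v else "." for v in m[y,::2]))
E
```

```text
t27.48 p [567.  -44.3 139.6] R [[-0.815, -0.58, -0.011], [-0.58, 0.815, -0.008]] F [ 1.6  0.8 -0.4] op 32.1 ff 59.5
area mm2 417.25 ctr 577.9 -26.2 size [41.1 15.9] axis deg -57.5
   10 ................................................................................
    8 ................................................................................
    6 ................................................................................
    4 ................................................................................
    2 ................................................................................
    0 ................................................................................
   -2 ................................................................................
   -4 ................................................................................
   -6 ................................................................................
   -8 ..................................#####.........................................
  -10 ...............................#########....
[... 1859 characters left out ...]
....
  -54 ................................................................................
  -56 ................................................................................
  -58 ................................................................................
  -60 ................................................................................
  -62 ................................................................................
  -64 ................................................................................
  -66 ................................................................................
  -68 ................................................................................
```

Request:
servo_tool(
  steps=[
    [[0, 0, 0], [-8, 0, 0], 30],
    [[0, 0, 0], [-12, 28, 0], 30],
    [[0, 0, 0], [-17, 34, 0], 30],
    [[0, 0, 0], [-17, 34, 0], 30],
    [[0, 0, 0], [-17, 34, 0], 30],
    [[0, 0, 0], [-17, 34, 0], 30],
    [[0, 0, 0], [-17, 34, 0], 30],
    [[0, 0, 0], [-17, 34, 0], 30],
  ],
)

```text
time: 28.2
tool_pos: [0.5264, 0.2164, 0.1311]
tcp_rot: [0.956, -2.99, 0.001]
force: [0.6, -0.2, -0.7]
opening: 0.372
finger_force: 59.5
```

Request:
servo_tool(
  steps=[
    [[0, 0, 0], [-17, 34, 0], 30],
    [[0, 0, 0], [-17, 34, 0], 30],
    [[0, 0, 0], [-17, 34, 0], 30],
    [[0, 0, 0], [-17, 34, 0], 30],
    [[0, 0, 0], [-17, 34, 0], 30],
    [[0, 0, 0], [-14, 30, 0], 30],
    [[0, 0, 0], [-8, 18, 0], 30],
    [[0, 0, 0], [0, 0, 0], 30],
  ],
)

```text
time: 28.87
tool_pos: [0.4831, 0.4613, 0.1312]
tcp_rot: [0.969, -2.985, -0.009]
force: [-0.7, 1.2, 0.2]
opening: 0.378
finger_force: 59.5
```

```bash
python3 - <<'E'
from h import *
s=st();print(s["qpos"].round(2)); tubcheck("wt5")
E
```

```text
t28.87 p [483.1 461.3 131.2] R [[-0.809, -0.587, 0.001], [-0.587, 0.809, 0.006]] F [-0.7  1.2  0.2] op 32.3 ff 59.5
[-0.49  0.82 -0.56  1.48  0.48  0.97  1.02]
floor ctr 493.8336486816406 419.2693405151367 [112.54403687 194.49191284] 6.632514476776123
```

Request:
servo_tool(
  steps=[
    [[0, 0, 0], [5, -20, 0], 30],
    [[0, 0, 0], [6, -20, 20], 30],
    [[0, 0, 0], [0, 0, 25], 30],
    [[0, 0, 0], [0, 0, 20], 30],
    [[0, 0, 0], [0, 0, 2], 38],
    [[0, 0, 0], [0, 0, 0], 45],
    [[0, 0, 0], [0, 0, 0], 45],
    [[0, 0, 0], [0, 0, -10], 45],
  ],
)

```text
time: 29.58
tool_pos: [0.5019, 0.4151, 0.0753]
tcp_rot: [0.957, -2.991, 0.001]
force: [-0.0, -0.1, -1.1]
opening: 0.525
finger_force: 0.0
```

Request:
servo_tool(
  steps=[
    [[0, 0, 0], [0, 0, -30], 45],
    [[0, 0, 0], [0, 0, -35], 45],
    [[0, 0, 0], [10, -15, -20], 35],
    [[0, 0, 0], [17, -24, -20], 35],
    [[0, 0, 0], [17, -24, -20], 35],
    [[0, 0, 0], [17, -24, 0], 35],
    [[0, 0, 0], [0, 0, 0], 35],
    [[0, 0, 0], [0, 0, 0], 35],
  ],
)

```text
time: 30.25
tool_pos: [0.5043, 0.3076, 0.2029]
tcp_rot: [-0.951, 2.99, -0.001]
force: [-0.2, -0.1, -0.2]
opening: 0.41
finger_force: 0.0
```

```bash
cat >> h.py <<'E'
def ascii_tub(tag):
    c,i=shot("wrist",tag); P=np.array([[.43,.49],[.57,.49],[.57,.35],[.43,.35]])
    H=cv2.getPerspectiveTransform(proj(c,np.c_[P,[.008]*4]).astype(np.float32),np.float32([[0,0],[280,0],[280,280],[0,280]])); im=cv2.warpPerspective(cv2.imread(f"pics/{tag}_raw.png"),H,(280,280))
    g=cv2.cvtColor(im,cv2.COLOR_BGR2GRAY)
    for y in range(0,280,9): print("".join(" .:-=+*#%@"[9-min(9,int(v)//20)] for v in g[y,::4]))
E
python3 - <<'E'
from h import *
st(); ascii_tub("wt6")
E
```

```text
t30.25 p [504.3 307.6 202.9] R [[-0.816, -0.578, -0.003], [-0.578, 0.816, -0.002]] F [-0.2 -0.1 -0.2] op 35.0 ff 0.0
-===:..-+*+=++++++++++=+++=========++++++=============================
-==-..:=***+++++++++++++++++++++++++++++++++++++++++++++++++========++
===-..:+***+++++++++++++++++++++++++++++++++++++++++++++++++++++==++++
===:..-+**+-::::::::-----=====++++++++++++++++++++++++++++++++++=++++*
==-:..-+**+-:::::::::::::::.:::::::::::----====++++++++++++++++++++++#
==-..:=**+=:::::::::::::::::::::::::::::::::::::::::::::::--==+**++++#
=-:..:+***=::::::::::::::::::::::.::::::::::::::::::::::::::::=**+++*%
=-:..-+**+-::::::::::::::::::::...:::::::::::::::::::::::::::-+**+*#@@
--..:=+**+:::::::::.::=-:-----::::::::::::::::::--:::::::::::=****%@@@
-:..:=**+=::::::::...:+::=+====+++++++++:::::::=+++====-:::::=**#@@@@@
-:..-+**+-:::::::::.::+=*++++++++++++++=:::::::=+++++===:::::+*%@@@@@@
-...-+**+-::::::::::::---:::::::::::::::::::::=====++==-::::-*%@@@@@@@
-..:=+**=::::::::::::::::::::::::::::::::::::-=====-:::::::-*@@@@@@@%#
:..:=+**=::::::::::::::::::+=====-:::-===-::::-==-::::::::=%
[... 588 characters left out ...]
::::::::::::::::=+++:::.::::::::::::::::::::::::-+*%%#++=====
.=+**+:::::::::::::::::::::::::::.:::::::::::::::::::::::=**++++======
:++**=:::::::::::::::::::::::::::::::::::::::::::::::::::=*+++++======
:++**-::::::::::::::::::::::::::::::::::::::::::::::::::-+*++++=======
-++*+-::::::::::::::::::::::::::::::::::::::::::::::::::-++++++=======
:::::.........::..:::::::::::..:::::::::::::::::::::::::=++++++======-
====-:::::...........................:::::::::::::::::::=+++++=======-
****+=============-----::::::.........................:-++++++=======-
*****************+++++================----:::::........:===----------:
************#*************+++++**+++++++===============++++===--::....
```

Request:
servo_tool(
  steps=[
    [[0, 0, 0], [8, -16, 0], 35],
    [[0, 0, 0], [12, -29, 0], 35],
    [[0, 0, 0], [14, -34, 0], 35],
    [[0, 0, 0], [14, -34, 0], 35],
    [[0, 0, 0], [14, -34, 0], 35],
    [[0, 0, 0], [14, -34, 0], 35],
    [[0, 0, 0], [14, -34, 0], 35],
    [[0, 0, 0], [14, -34, 0], 35],
  ],
)

```text
time: 30.97
tool_pos: [0.5636, 0.0469, 0.2012]
tcp_rot: [-0.962, 2.989, 0.002]
force: [1.2, 1.1, 0.1]
opening: 0.411
finger_force: 0.0
```

Request:
servo_tool(
  steps=[
    [[0, 0, 0], [14, -34, 0], 35],
    [[0, 0, 0], [10, -24, 0], 35],
    [[0, 0, 0], [5, -12, 0], 35],
    [[0, 0, 0.116], [0, 0, 15], 35],
    [[0, 0, 0.116], [0, 0, 15], 35],
    [[0, 0, 0.116], [0, 0, 15], 35],
    [[0, 0, 0.116], [0, 0, 15], 35],
    [[0, 0, 0.116], [0, 0, 10], 35],
  ],
)

```text
time: 31.63
tool_pos: [0.5797, -0.0243, 0.1295]
tcp_rot: [0.059, -3.14, -0.004]
force: [-0.6, -0.5, -0.0]
opening: 0.407
finger_force: 0.0
```

Request:
servo_tool(
  steps=[
    [[0, 0, 0.116], [0, 0, 0], 35],
    [[0, 0, 0.116], [0, 0, 0], 35],
    [[0, 0, 0.116], [0, 0, 0], 35],
    [[0, 0, 0.116], [0, 0, 0], 35],
    [[0, 0, 0.116], [0, 0, 0], 35],
    [[0, 0, 0.116], [0, 0, 0], 35],
    [[0, 0, 0.116], [0, 0, 0], 35],
    [[0, 0, 0.116], [0, 0, 0], 35],
  ],
)

```text
time: 32.3
tool_pos: [0.5804, -0.0238, 0.1308]
tcp_rot: [-1.352, -2.835, -0.004]
force: [0.1, 0.2, -0.3]
opening: 0.411
finger_force: 0.0
```

Request:
servo_tool(
  steps=[
    [[0, 0, 0.116], [0, 0, 0], 35],
    [[0, 0, 0], [0, 0, 0], 35],
  ],
)

```text
time: 32.47
tool_pos: [0.5804, -0.0238, 0.1308]
tcp_rot: [-1.508, -2.755, -0.003]
force: [-0.1, -0.1, 0.3]
opening: 0.41
finger_force: 0.0
```

```bash
python3 - <<'E'
from h import *
s=st();T=np.array([.580,-.0295,.0215]);R=Ro.from_rotvec(s["tcp_rot"]).as_matrix();print("d tool mm",R.T@(T-s["tool_pos"])*1000, "tool y ang",np.degrees(np.arctan2(R[1,1],R[0,1])),s["qpos"].round(2))
grey("wrist",535,615,-70,10,tag="wd5",smax=75)
E
```

```text
t32.47 p [580.4 -23.8 130.8] R [[-0.539, 0.842, 0.001], [0.842, 0.539, 0.002]] F [-0.1 -0.1  0.3] op 35.1 ff 0.0
d tool mm [ -4.76513407  -3.59493407 109.28154069] tool y ang 32.605886383471656 [ 0.09  0.65 -0.14  1.76  0.13  0.74  0.46]
area mm2 403.25 ctr 574.7 -28.7 size [42.4 14. ] axis deg -54.9
```

Request:
servo_tool(
  steps=[
    [[0, 0, 0], [-5, -5.5, 20], 35],
    [[0, 0, 0], [0, 0, 35], 35],
    [[0, 0, 0], [0, 0, 30], 35],
    [[0, 0, 0], [0, 0, 15], 35],
    [[0, 0, 0], [0, 0, 9], 35],
    [[0, 0, 0], [0, 0, 0], 25],
    [[0, 0, 0], [0, 0, 0], 10],
    [[0, 0, 0], [0, 0, 0], 2],
  ],
)

```text
time: 33.18
tool_pos: [0.5788, -0.0343, 0.0225]
tcp_rot: [1.51, 2.753, 0.002]
force: [0.5, -0.6, -0.2]
opening: 0.056
finger_force: 58.9
```

Request:
servo_tool(
  steps=[
    [[0, 0, 0], [0, 0, 0], 2],
    [[0, 0, 0], [0, 0, 0], 2],
    [[0, 0, 0], [0, 0, 0], 2],
    [[0, 0, 0], [0, 0, -10], 2],
    [[0, 0, 0], [0, 0, -25], 2],
    [[0, 0, 0], [0, 0, -35], 2],
    [[0, 0, 0], [0, 0, -35], 2],
    [[0, 0, 0], [0, 0, 0], 2],
  ],
)

```text
time: 33.85
tool_pos: [0.5825, -0.0349, 0.1342]
tcp_rot: [1.507, 2.742, 0.011]
force: [1.4, 0.7, 0.9]
opening: 0.061
finger_force: 58.8
```

Request:
servo_tool(
  steps=[
    [[0, 0, 0], [16, 7, 0], 2],
    [[0, 0, 0], [28, 12, 0], 2],
    [[0, 0, 0], [34, 14, 0], 2],
    [[0, 0, 0], [34, 14, 0], 2],
    [[0, 0, 0], [34, 14, 0], 2],
    [[0, 0, 0], [34, 14, 0], 2],
    [[0, 0, 0], [34, 14, 0], 2],
    [[0, 0, 0], [34, 14, 0], 2],
  ],
)

```text
time: 34.52
tool_pos: [0.5314, 0.2313, 0.1273]
tcp_rot: [1.512, 2.753, 0.001]
force: [1.2, -0.5, -0.1]
opening: 0.057
finger_force: 58.8
```

Request:
servo_tool(
  steps=[
    [[0, 0, 0], [34, 14, 0], 2],
    [[0, 0, 0], [34, 14, 0], 2],
    [[0, 0, 0], [34, 14, 0], 2],
    [[0, 0, 0], [34, 14, 0], 2],
    [[0, 0, 0], [28, 12, 0], 2],
    [[0, 0, 0], [18, 8, 0], 2],
    [[0, 0, 0], [0, 0, 0], 2],
    [[0, 0, 0], [0, 0, 0], 2],
  ],
)

```text
time: 35.18
tool_pos: [0.4973, 0.4255, 0.1268]
tcp_rot: [-1.508, -2.755, -0.001]
force: [0.9, -0.8, -0.0]
opening: 0.052
finger_force: 58.8
```

```bash
python3 - <<'E'
from h import *
s=st(); tubcheck("wt7")
E
```

```text
t35.18 p [497.3 425.5 126.8] R [[-0.539, 0.842, 0.001], [0.842, 0.539, 0.0]] F [ 0.9 -0.8 -0. ] op 4.5 ff 58.8
floor ctr 496.19090270996094 416.7983856201172 [103.83712006 123.66643524] 7.028395652770996
```

Request:
servo_tool(
  steps=[
    [[0, 0, 0], [-4, -2, 20], 2],
    [[0, 0, 0], [0, 0, 30], 2],
    [[0, 0, 0], [0, 0, 18], 2],
    [[0, 0, 0], [0, 0, 0], 2],
    [[0, 0, 0], [0, 0, 0], 15],
    [[0, 0, 0], [0, 0, 0], 25],
    [[0, 0, 0], [0, 0, 0], 25],
    [[0, 0, 0], [0, 0, -10], 25],
  ],
)

```text
time: 35.9
tool_pos: [0.4987, 0.419, 0.0687]
tcp_rot: [-1.513, -2.753, 0.002]
force: [-0.9, 0.6, -0.2]
opening: 0.291
finger_force: 0.0
```

Request:
servo_tool(
  steps=[
    [[0, 0, 0], [0, 0, -30], 25],
    [[0, 0, 0], [0, 0, -35], 25],
    [[0, 0, 0], [-15, -6, -20], 25],
    [[0, 0, 0], [-28, -12, -20], 25],
    [[0, 0, 0], [-28, -12, -20], 25],
    [[0, 0, 0], [-15, -6, 0], 25],
    [[0, 0, 0], [0, 0, 0], 25],
    [[0, 0, 0], [0, 0, 0], 25],
  ],
)

```text
time: 36.57
tool_pos: [0.5153, 0.327, 0.1954]
tcp_rot: [1.515, 2.75, 0.004]
force: [-0.1, -0.0, -0.9]
opening: 0.293
finger_force: 0.0
```

```bash
python3 - <<'E'
from h import *
st(); ascii_tub("wt8")
E
```

```text
t36.57 p [515.3 327.  195.4] R [[-0.534, 0.845, 0.0], [0.845, 0.534, 0.003]] F [-0.1 -0.  -0.9] op 25.1 ff 0.0
@@@@@@@@@@@@@@@@@@%+++++++++++++++++++++++++++++++++==++==============
@@@@@@@@@@@@@@@++++++++++++++++++++++++++++++++++++++++++++++++++=====
@@@@@@@@@@@%:::----===+++++++++++++++++++++++++++++++++++++++++++++++=
@@@@@@@@***-::::::::::.:...::::::::---===++++++*+++++++++++++++++++++=
@@@@%++***+::::::..:..:.:..:...:.....::::.:::::::::::--===++++++++++++
@:.:=++***+::::.....:..::.:..:......:::::::....:::::::::::::::=**+++++
-..:=++***=:.:.:......................:::....:....:.::::::::::=*++++++
:..-+++**+-:..::......:--::.:...........::.:...........:::::::+*++++++
...-+++**+:.:........:+==============---:...............:::::-+*++++++
..:=++***+:::..:.....:+==+++++++****++++:.....:=======-::::::=**++++++
..:=++***-:.:........:=*+:::::-==:::::::::...:-*+===++==:::::+*+++++++
..-+++***::..:.:.....:....::=+++++::....::...::-++++++=-:::::+*+++++++
.:=++***+:::..:..........:::-**+===:....::..:======:::::...:-**+++++++
.:+++***=::::.........:...:::::-+===-:--::..:-=====:::::::::=*++++
[... 582 characters left out ...]
:::::::::::::+++=:::......:::....::.::::::::::::-+*++++++===-
++***+::::::::::::::::=++=::...............::::::::::::::-**+++++====-
++***+::::::::::::::::::::::..:.....:::...:::::::::::::::=**++++=====-
++***=:::::::::::::::::::::.........::::..:::::::::::::::+**++++=====:
++***-::::::::::::::::::::::.........:::::::.:::::::::::-+*++++=====-:
+***+:::::::::::::::::::::...........:::::::::::::::::::-++++++=====-.
+***+:::::::::::::::::::::...........:::::::::::::::::::=*+++++=====:.
+****++++===---::::::::::............:::::::::::::::::.:+*+++++=====:.
***+++++++++++++++++++++++++===---::::::::::::::.::.:::-+*++++=====-..
*+++++++++++++++++++++++++++++++++++++++++++++===---:::=++++++=====-..
```

Request:
servo_tool(
  steps=[
    [[0, 0, 0.11], [0, 0, -10], 60],
    [[0, 0, 0.11], [0, 0, -15], 60],
    [[0, 0, 0.11], [0, 0, -15], 60],
    [[0, 0, 0.11], [0, 0, -10], 60],
    [[0, 0, 0.11], [0, 0, 0], 60],
    [[0, 0, 0.11], [0, 0, 0], 60],
    [[0, 0, 0], [-20, 0, 0], 60],
    [[0, 0, 0], [-32, -1, 0], 60],
  ],
)

```text
time: 37.28
tool_pos: [0.5067, 0.2827, 0.2427]
tcp_rot: [-2.309, -2.125, -0.003]
force: [0.1, -1.0, 0.4]
opening: 0.701
finger_force: 0.0
```

Request:
servo_tool(
  steps=[
    [[0, 0, 0], [-38, -1, 0], 60],
    [[0, 0, 0], [-38, -1, 0], 60],
    [[0, 0, 0], [-38, -1, 0], 60],
    [[0, 0, 0], [-38, -1, 0], 60],
    [[0, 0, 0], [-38, -1, 0], 60],
    [[0, 0, 0], [-38, -1, 0], 60],
    [[0, 0, 0], [-38, -1, 0], 60],
    [[0, 0, 0], [-38, -1, 0], 60],
  ],
)

```text
time: 37.95
tool_pos: [0.4722, -0.0251, 0.2435]
tcp_rot: [-2.318, -2.119, -0.001]
force: [-0.3, 0.3, -0.0]
opening: 0.708
finger_force: 0.0
```

Request:
servo_tool(
  steps=[
    [[0, 0, 0], [-38, -1, 0], 60],
    [[0, 0, 0], [-38, -1, 0], 60],
    [[0, 0, 0], [-38, -1, 0], 60],
    [[0, 0, 0], [-38, -1, 0], 60],
    [[0, 0, 0], [-38, -1, 0], 60],
    [[0, 0, 0], [-24, 0, 0], 60],
    [[0, 0, 0], [-11, 0, 0], 60],
    [[0, 0, 0], [0, 0, 0], 60],
  ],
)

```text
time: 38.62
tool_pos: [0.4465, -0.2507, 0.2432]
tcp_rot: [2.325, 2.112, -0.001]
force: [0.9, 0.1, -0.2]
opening: 0.702
finger_force: 0.0
```

```bash
python3 - <<'E'
from h import *
st(); c,i=shot("wrist","wc"); h=cv2.cvtColor(i,cv2.COLOR_RGB2HSV); 
m=((h[...,1]<70)&(h[...,2]>70)).astype(np.uint8); 
k,l,t,ce=cv2.connectedComponentsWithStats(m)
for j in range(1,k):
    if t[j,4]>600: print(j,t[j],ce[j], h[l==j].mean(0).round())
ctr=proj(c,[[.446,-.278,.0174]]); print("pred",ctr)
E
```

```text
t38.62 p [ 446.5 -250.7  243.2] R [[0.096, 0.995, -0.001], [0.995, -0.096, -0.0]] F [ 0.9  0.1 -0.2] op 60.0 ff 0.0
2 [  337    13   132   227 17094] [407.95355095 123.37001287] [112.  20. 160.]
3 [ 364   16   22  201 1898] [377.24183351 109.00842993] [104.  23. 100.]
12 [496  61  16  69 798] [505.44360902  98.05889724] [137.  53. 124.]
13 [ 241   86   35  176 5724] [258.62840671 170.94514326] [ 96.  22. 137.]
14 [ 478  131   34  136 2204] [497.82441016 200.03448276] [111.  39. 121.]
20 [ 404  265   92   71 2434] [461.43344289 295.11339359] [ 60.  18. 117.]
41 [   0  305   60   79 2655] [ 20.02862524 342.33785311] [120.   4. 190.]
43 [ 190  314   65   42 1536] [220.11458333 334.47395833] [ 43.   9. 113.]
pred [[260.49400817 183.31042084]]
```

```bash
cat >> h.py <<'E'
def coverfit(tag,seed,z,lo=(0,70),hi=(70,255)):
    c=cal(tag); b=cv2.imread(f"pics/{tag}_raw.png"); h=cv2.cvtColor(b,cv2.COLOR_BGR2HSV); m=((h[...,1]<70)&(h[...,2]>hi[0])).astype(np.uint8)
    k,l,t,ce=cv2.connectedComponentsWithStats(m); j=l[seed[1],seed[0]]; print(t[j])
    cn=max(cv2.findContours((l==j).astype(np.uint8),cv2.RETR_EXTERNAL,cv2.CHAIN_APPROX_NONE)[0],key=len)[:,0].astype(float)
    P=plane(c,cn,z)[:,:2]*1000; rc=cv2.minAreaRect(P.astype(np.float32)); bx=cv2.boxPoints(rc)
    print("ctr",rc[0],"size",rc[1],rc[2]); print(bx.round(1).tolist()); return P
E
python3 - <<'E'
from h import *
P=coverfit("wc",(258,170),.0174)
# robust long-edge lines: bin by y, take left/right
ys=np.arange(-370,-180,10); L=[];Rr=[]
for y in ys:
    q=P[abs(P[:,1]-y)<4]; L.append(q[:,0].min()); Rr.append(q[:,0].max())
print(np.polyfit(ys,L,1),np.polyfit(ys,Rr,1),np.mean(np.array(Rr)-L))
E
```

```text
[ 241   86   35  176 5724]
ctr (443.8677062988281, -275.9200744628906) size (221.2269287109375, 39.23198699951172) 84.9967041015625
[[414.70001220703125, -384.3999938964844], [453.79998779296875, -387.79998779296875], [473.1000061035156, -167.39999389648438], [434.0, -164.0]]
[8.83552223e-02 4.48994288e+02] [8.78084998e-02 4.87543487e+02] 38.70228220009975
```

Request:
servo_tool(
  steps=[
    [[0, 0, -0.009], [-8, 0, 20], 70],
    [[0, 0, 0], [-9, 0, 32], 70],
    [[0, 0, 0], [-8, 0, 38], 70],
    [[0, 0, 0], [0, 0, 38], 70],
    [[0, 0, 0], [0, 0, 38], 70],
    [[0, 0, 0], [0, 0, 28], 70],
    [[0, 0, 0], [0, 0, 15], 70],
    [[0, 0, 0], [0, 0, 8], 70],
  ],
)

```text
time: 39.33
tool_pos: [0.4444, -0.2695, 0.0239]
tcp_rot: [-2.304, -2.127, -0.002]
force: [0.4, -0.4, 0.2]
opening: 0.82
finger_force: 0.0
```

Request:
servo_tool(
  steps=[
    [[0, 0, 0], [0, 0, 4], 70],
    [[0, 0, 0], [0, 0, 0], 70],
    [[0, 0, 0], [0, 0, 0], 55],
    [[0, 0, 0], [0, 0, 0], 45],
    [[0, 0, 0], [0, 0, 0], 30],
    [[0, 0, 0], [0, 0, 0], 30],
    [[0, 0, 0], [0, 0, 0], 30],
    [[0, 0, 0], [0, 0, 0], 30],
  ],
)

```text
time: 40.0
tool_pos: [0.4449, -0.2745, 0.0241]
tcp_rot: [2.312, 2.123, 0.002]
force: [-0.8, 0.8, 5.0]
opening: 0.424
finger_force: 60.2
```

Request:
servo_tool(
  steps=[
    [[0, 0, 0], [0, 0, -10], 30],
    [[0, 0, 0], [0, 0, -25], 30],
    [[0, 0, 0], [0, 0, -35], 30],
    [[0, 0, 0], [0, 0, -35], 30],
    [[0, 0, 0], [0, 0, -15], 30],
    [[0, 0, 0], [0, 0, 0], 30],
  ],
)

```text
time: 40.5
tool_pos: [0.4461, -0.2759, 0.1474]
tcp_rot: [2.307, 2.118, 0.005]
force: [0.1, -0.3, -0.9]
opening: 0.422
finger_force: 60.4
```

```bash
python3 - <<'E'
from h import *
st()
for tag in("w2","w9"):
    c=cal(tag); b=cv2.imread(f"pics/{tag}_raw.png"); print(tag,c["extrinsics"][:3,3].round(3))
    u=np.array([-.0467,.9989]); v=np.array([.9989,.0467]); M=np.array([589.1,-220.5])
    cor=[M-40*v+115*u,M+40*v+115*u,M+40*v-115*u,M-40*v-115*u]
    H=cv2.getPerspectiveTransform(proj(c,np.c_[np.array(cor)/1000,[.063]*4]).astype(np.float32),np.float32([[0,0],[320,0],[320,920],[0,920]]))
    im=cv2.warpPerspective(b,H,(320,920),flags=cv2.INTER_CUBIC); cv2.imwrite(f"pics/{tag}_duct.png",im)
    g=cv2.cvtColor(im,cv2.COLOR_BGR2GRAY)
    for y in range(0,920,16): print("%4.0f "%(115-y/4)+"".join("%X"%min(15,int(g[y,x])//16) for x in range(40,280,3)))
E
```

```text
t40.50 p [ 446.1 -275.9  147.4] R [[0.085, 0.996, -0.004], [0.996, -0.085, 0.009]] F [ 0.1 -0.3 -0.9] op 36.0 ff 60.4
w2 [ 0.597 -0.155  0.384]
 115 65555444444444444455555554444455555555555555555555555555555555555555555555555555
 111 88875544444444444455555555444555555555555555555555555555555555555555555555555555
 107 88876554444444444444444344445555555555555555555555444444444455555555555555555555
 103 89AAAAA9876555666443344322233445544444444334444444334444444566666666666766666666
  99 99A98999998778986544333222233444454444433333333333332233456667666666666776666666
  95 89AA999AA98889AA9754443334434444444544444444444444333444445667766666667776666666
  91 89ABBBBBBA9999998643344322233455654444544433344443334444445666666666666776666666
  87 89ABBAAAA99999998754443322223467876655544333333333333333445666776666666776666776
  83 55666676666679AA9865444444434567877665544433444443333444445666666666666776666666
  79 56666666655555555556666432223444444455555443333333334444444566666666666776666666
  75 55676666665555555556655433233444444456665444444433333333445666666666666776666666
  71 55666
[... 8345 characters left out ...]
AAAAAAAAAAAA
 -85 888877777777899998655433222222222222222222222222222233345678AAAAAAAAAAAAAAAAAAAA
 -89 88988777777889AA98766654322222222222222222222222222346655568AAAAAAAAAAAAAAAAAAAA
 -93 78888888889999998765666543222222222222222222222222234566566899999999999999998888
 -97 77777777777888877665443322222222222222222222222222222345666678888888888888888888
-101 77777777777888877776665432222222222222222222222222234566677888888888888888888888
-105 77777777777788888877666554444555555555555555555455555666778888888888888888888888
-109 77777777777788888888777777777788888887777777777777777778888888888888888888888888
-113 77777777777777888888888888888777777777777777777778888888888888888888888888888888
```

```bash
python3 - <<'E'
from h import *
from scipy.ndimage import gaussian_filter1d as gf
for tag in("w2","w9"):
    g=cv2.cvtColor(cv2.imread(f"pics/{tag}_duct.png"),cv2.COLOR_BGR2GRAY).astype(float)
    res=[]
    rng=range(300,880,40) if tag=="w2" else range(40,800,40)
    for y in rng:
        p=gf(g[y-32:y+32].mean(0),2); d=np.diff(p); x=np.arange(len(d))+.5
        def edge(a,b,s):
            a,b=int((a+40)*4),int((b+40)*4); w=np.clip(s*d[a:b],0,None)**2; return (w*x[a:b]).sum()/w.sum()/4-40
        res.append([115-y/4,edge(-20,-14,-1),edge(-14.5,-9,-1),edge(4,11,1 if 0 else 1),edge(12.5,19,1)])
    res=np.array(res)
    print(tag); print(res.round(1)[::2])
    for k,a in((1,"Lout"),(2,"Lin"),(3,"Rin"),(4,"Rout")):
        q=np.polyfit(res[:,0],res[:,k],1); print(a,"slope deg",round(np.degrees(q[0]),2),"mid",round(q[1],2),"std",round(np.std(res[:,k]-np.polyval(q,res[:,0])),2))
E
```

```text
w2
[[  40.   -17.3  -12.3    4.5   14.9]
 [  20.   -17.4  -12.9    5.6   15.7]
 [   0.   -17.3  -12.8    5.4   15.8]
 [ -20.   -17.2  -12.8    5.7   15.6]
 [ -40.   -17.1  -12.9    4.6   16. ]
 [ -60.   -16.9  -12.7    4.9   15.8]
 [ -80.   -17.1  -12.4    8.7   14.3]
 [-100.   -16.5  -12.6    8.9   14.4]]
Lout slope deg -0.28 mid -17.24 std 0.14
Lin slope deg -0.05 mid -12.75 std 0.16
Rin slope deg -1.63 mid 5.31 std 1.19
Rout slope deg 0.39 mid 15.6 std 0.53
w9
[[105.  -17.1 -13.2  10.1  14.6]
 [ 85.  -17.4 -12.9   9.5  14.4]
 [ 65.  -17.  -13.2  10.2  13.9]
 [ 45.  -17.3 -12.9   9.7  14.1]
 [ 25.  -17.2 -13.1  10.3  14.5]
 [  5.  -17.2 -12.9   9.5  14.6]
 [-15.  -17.  -12.9  10.1  15.1]
 [-35.  -17.1 -12.7   9.6  14.5]
 [-55.  -17.1 -12.8   9.3  14. ]
 [-75.  -17.  -12.6   9.1  14. ]]
Lout slope deg -0.08 mid -17.13 std 0.13
Lin slope deg -0.14 mid -12.87 std 0.1
Rin slope deg 0.15 mid 9.68 std 0.31
Rout slope deg 0.01 mid 14.41 std 0.38
```

Request:
servo_tool(
  steps=[
    [[0, 0, 0], [8, 15, 0], 30],
    [[0, 0, 0], [14, 28, 0], 30],
    [[0, 0, 0], [17, 34, 0], 30],
    [[0, 0, 0], [17, 34, 0], 30],
    [[0, 0, 0], [12.5, 25.5, 0], 30],
    [[0, 0, -0.066], [0, 0, 0], 30],
    [[0, 0, -0.066], [0, 0, 0], 30],
    [[0, 0, 0], [0, 0, 0], 30],
  ],
)

```text
time: 41.17
tool_pos: [0.5853, -0.217, 0.1415]
tcp_rot: [-2.165, -2.274, 0.001]
force: [-0.8, 0.2, -0.7]
opening: 0.422
finger_force: 60.4
```

```bash
python3 - <<'E'
from h import *
s=st();R=Ro.from_rotvec(s["tcp_rot"]).as_matrix();print("yaw",np.degrees(np.arctan2(R[1,0],R[0,0])))
print("d", R.T@(np.array([.588,-.2192,.100])-s["tool_pos"])*1000, s["qpos"].round(2))
E
```

```text
t41.17 p [ 585.3 -217.   141.5] R [[-0.049, 0.999, 0.001], [0.999, 0.049, -0.002]] F [-0.8  0.2 -0.7] op 36.1 ff 60.4
yaw 92.80838327386274
d [-2.38150662  2.72527879 41.478646  ] [ 0.24  0.69  0.13  1.63 -0.11  0.83  0.47]
```

Request:
servo_tool(
  steps=[
    [[0, 0, 0.002], [-1.4, 1.7, 15], 30],
    [[0, 0, 0], [-1, 1, 15], 30],
    [[0, 0, 0], [0, 0, 8], 30],
    [[0, 0, 0], [0, 0, 3], 30],
    [[0, 0, 0], [0, 0, 0], 30],
    [[0, 0, 0], [0, 0, 0], 30],
  ],
)

```text
time: 41.67
tool_pos: [0.5886, -0.2201, 0.1018]
tcp_rot: [2.172, 2.27, 0.0]
force: [1.0, -0.3, -0.7]
opening: 0.422
finger_force: 60.4
```

```bash
python3 - <<'E'
from h import *
s=st();c,i=shot("side","sc1"); 
p=s["tool_pos"];R=Ro.from_rotvec(s["tcp_rot"]).as_matrix()
q=lambda x,y,z: proj(c,p+R@np.array([y,x,-z])/1000)[0].round(1)   # tool x=along, tool y=across, z up
print("cover -y end: low L,R, top L,R",q(-18.8,-111.4,-24.1),q(18.8,-111.4,-24.1),q(-18.8,-111.4,-6.7),q(18.8,-111.4,-6.7))
print("cap exp",proj(c,np.array([[.580,-.330,.063],[.6075,-.330,.063],[.580,-.330,.003],[.6075,-.330,.003]])).round(1).tolist())
g=cv2.cvtColor(i,cv2.COLOR_RGB2GRAY)
for y in range(270,318): print(y," ".join("%3d"%v for v in g[y,282:314]))
E
```

```text
t41.67 p [ 588.6 -220.1  101.8] R [[-0.044, 0.999, -0.0], [0.999, 0.044, 0.0]] F [ 1.  -0.3 -0.7] op 36.1 ff 60.4
cover -y end: low L,R, top L,R [290.5 290.8] [307.9 288.5] [290.8 285.3] [308.4 283.1]
cap exp [[292.5, 294.2], [305.2, 293.0], [291.6, 311.7], [303.8, 310.6]]
270  69  67  71  79  99 121 133 137 137 137 137 137 137 137 138 137 137 138 138 138 139 146 158 169 174 169 154 137 128 132 143 149
271  74  67  68  74  92 117 132 136 137 137 136 137 138 137 137 137 137 137 137 138 138 142 152 165 173 172 159 141 123 116 122 132
272  87  67  66  71  87 112 130 137 138 137 138 137 137 138 137 137 137 137 138 137 137 140 150 164 172 173 164 148 125 105 107 119
273 100  73  66  71  82 104 124 135 137 137 138 138 137 138 137 138 138 137 137 137 138 139 148 160 171 173 167 150 122  96  98 111
274 112  80  67  72  79  95 118 134 137 138 137 137 137 137 138 137 137 137 137 137 138 139 144 156 168 173 168 149 115  89  91 106
275 121  88  70  73  76  91 114 131 136 137 137 138 137 137 137 137 138 137 137 137 138 137 141 152 165 171 167 147 111  80  84 101
276 126  92  71  71  74  86 108 12
[... 4809 characters left out ...]
 170 171 173 173 174 173 174 174 173 173
313 145 154 160 162 165 166 168 170 170 168 165 164 164 165 166 167 167 167 169 172 173 174 174 173 174 174 174 174 174 173 174 174
314 146 156 165 168 170 172 174 174 175 175 174 173 172 171 172 172 173 173 173 174 175 174 174 174 174 174 174 173 174 174 173 174
315 149 160 169 173 174 176 176 176 176 177 176 175 174 172 173 173 174 173 174 174 175 175 175 174 173 174 174 174 174 173 173 173
316 152 160 169 174 176 177 177 176 176 177 177 176 174 173 172 173 173 174 174 174 175 175 175 175 174 174 174 174 174 174 174 173
317 151 156 165 173 176 177 177 177 176 177 178 176 175 173 173 173 174 174 174 174 175 175 175 175 174 174 174 174 174 174 173 173
```

```bash
python3 - <<'E'
from h import *
s=r.sense();c=cal("sc1");g=cv2.cvtColor(cv2.imread("pics/sc1_raw.png"),cv2.COLOR_BGR2GRAY).astype(float)
p=s["tool_pos"];R=Ro.from_rotvec(s["tcp_rot"]).as_matrix()
q=lambda x,y,z: proj(c,p+R@np.array([y,x,-z])/1000)[0]
for S,n in((-18.8,"L"),(18.8,"R")):
    A=np.array([q(S,y,-6.7) for y in np.arange(-111,60,3)])
    for row in (262,266,270,274,278,281):
        k=np.interp(-row,-A[:,1],A[:,0]) if A[0,1]>A[-1,1] else 0
        w=g[row,int(k)-5:int(k)+7]; print(n,row,round(k,1),"px from",int(k)-5,w.astype(int).tolist())
# cap/walls: side image without cover s8 rows near cap
g2=cv2.cvtColor(cv2.imread("pics/s5_raw.png"),cv2.COLOR_BGR2GRAY).astype(int)
for y in range(280,312,3): print(y,g2[y,284:312].tolist())
E
```

```text
L 262 284.5 px from 279 [78, 66, 63, 67, 79, 103, 124, 134, 137, 137, 137, 138]
L 266 285.6 px from 280 [77, 66, 62, 66, 78, 100, 122, 134, 136, 138, 137, 137]
L 270 286.7 px from 281 [82, 69, 67, 71, 79, 99, 121, 133, 137, 137, 137, 137]
L 274 287.8 px from 282 [112, 80, 67, 72, 79, 95, 118, 134, 137, 138, 137, 137]
L 278 289.0 px from 283 [111, 82, 70, 71, 77, 95, 118, 132, 137, 137, 137, 137]
L 281 289.8 px from 284 [97, 73, 69, 72, 79, 97, 118, 133, 137, 138, 137, 137]
R 262 301.8 px from 296 [137, 138, 137, 138, 136, 132, 127, 124, 121, 114, 110, 112]
R 266 303.1 px from 298 [138, 137, 138, 140, 146, 155, 160, 158, 152, 145, 148, 159]
R 270 304.4 px from 299 [138, 138, 138, 139, 146, 158, 169, 174, 169, 154, 137, 128]
R 274 305.7 px from 300 [137, 137, 138, 139, 144, 156, 168, 173, 168, 149, 115, 89]
R 278 307.0 px from 301 [137, 137, 137, 138, 141, 148, 155, 157, 147, 119, 84, 67]
R 281 307.9 px from 302 [137, 137, 138, 138, 139, 145, 151, 154, 142, 113, 81, 68]
280 [102, 79, 80, 94, 105, 116, 120, 116, 109, 105, 115, 137, 144, 129, 103, 103, 123, 142, 159, 169, 172, 172, 170, 
[... 697 characters left out ...]
57, 167, 170, 170, 170, 168]
298 [159, 159, 156, 147, 125, 93, 73, 75, 86, 103, 114, 117, 113, 103, 96, 96, 101, 107, 109, 109, 111, 122, 142, 160, 169, 170, 170, 169]
301 [158, 157, 157, 156, 146, 122, 91, 77, 85, 91, 93, 94, 93, 93, 93, 91, 92, 92, 92, 92, 99, 118, 146, 163, 169, 170, 170, 170]
304 [166, 164, 162, 161, 156, 144, 119, 93, 87, 91, 93, 92, 92, 92, 92, 92, 92, 92, 92, 93, 101, 123, 149, 164, 169, 170, 170, 170]
307 [168, 165, 163, 161, 160, 154, 140, 119, 99, 92, 91, 92, 92, 91, 91, 92, 91, 91, 91, 93, 106, 132, 154, 166, 169, 170, 170, 170]
310 [169, 165, 160, 157, 156, 156, 150, 133, 110, 97, 94, 94, 96, 95, 95, 97, 103, 112, 120, 126, 135, 151, 164, 169, 170, 170, 170, 170]
```

Request:
servo_tool(
  steps=[
    [[0, 0, -0.003], [0, 1.1, 4], 30],
    [[0, 0, 0], [0, 0, 4], 30],
    [[0, 0, 0], [0, 0, 2], 30],
    [[0, 0, 0], [0, 0, 1], 30],
    [[0, 0, 0], [0, 0, 1], 30],
    [[0, 0, 0], [0, 0, 1], 30],
    [[0, 0, 0], [0, 0, 1], 30],
    [[0, 0, 0], [0, 0, 0], 30],
  ],
)

```text
time: 42.38
tool_pos: [0.5896, -0.2199, 0.0873]
tcp_rot: [-2.167, -2.274, 0.0]
force: [0.8, -0.1, 0.5]
opening: 0.423
finger_force: 60.4
```

```bash
python3 - <<'E'
from h import *
s=st();R=Ro.from_rotvec(s["tcp_rot"]).as_matrix();print("yaw",np.degrees(np.arctan2(R[1,0],R[0,0])),s["ft_torque"].round(2))
E
```

```text
t42.38 p [ 589.6 -219.9   87.3] R [[-0.048, 0.999, 0.0], [0.999, 0.048, -0.0]] F [ 0.8 -0.1  0.5] op 36.1 ff 60.4
yaw 92.74841169123344 [ 0.03  0.02 -0.01]
```

Free-air force so far; step down through the wall-top height.

Request:
servo_tool(
  steps=[
    [[0, 0, 0], [0, 0, 1], 30],
    [[0, 0, 0], [0, 0, 1], 30],
    [[0, 0, 0], [0, 0, 0], 30],
  ],
)

```text
time: 42.63
tool_pos: [0.5895, -0.2198, 0.0853]
tcp_rot: [-2.167, -2.274, 0.0]
force: [-0.0, -0.1, -0.8]
opening: 0.421
finger_force: 60.4
```

Request:
servo_tool(
  steps=[
    [[0, 0, 0], [0, 0, 1], 30],
    [[0, 0, 0], [0, 0, 0], 30],
  ],
)

```text
time: 42.8
tool_pos: [0.5893, -0.2198, 0.0843]
tcp_rot: [-2.167, -2.274, 0.001]
force: [-1.2, 0.2, -0.6]
opening: 0.423
finger_force: 60.4
```

Request:
servo_tool(
  steps=[
    [[0, 0, 0], [0, 0, 1], 30],
    [[0, 0, 0], [0, 0, 1], 30],
    [[0, 0, 0], [0, 0, 0], 30],
  ],
)

```text
time: 43.05
tool_pos: [0.5893, -0.2198, 0.0822]
tcp_rot: [-2.167, -2.274, 0.001]
force: [-1.2, -0.5, -0.5]
opening: 0.423
finger_force: 60.5
```

Request:
servo_tool(
  steps=[
    [[0, 0, 0], [0, 0, 0.7], 30],
    [[0, 0, 0], [0, 0, 0], 30],
  ],
)

```text
time: 43.22
tool_pos: [0.5893, -0.2198, 0.0816]
tcp_rot: [-2.167, -2.274, 0.001]
force: [-0.9, 0.7, -0.7]
opening: 0.424
finger_force: 60.4
```

Request:
servo_tool(
  steps=[
    [[0, 0, 0], [0, 0, 0.5], 30],
    [[0, 0, 0], [0, 0, 0], 38],
    [[0, 0, 0], [0, 0, 0], 45],
    [[0, 0, 0], [0, 0, 0], 52],
    [[0, 0, 0], [0, 0, 0], 52],
    [[0, 0, 0], [0, 0, -5], 52],
    [[0, 0, 0], [0, 0, -15], 52],
    [[0, 0, 0], [0, 0, -30], 52],
  ],
)

```text
time: 43.88
tool_pos: [0.5875, -0.2188, 0.1287]
tcp_rot: [-2.163, -2.269, 0.005]
force: [1.2, -0.9, -0.4]
opening: 0.607
finger_force: 0.0
```

Request:
servo_tool(
  steps=[
    [[0, 0, 0], [0, 0, -35], 60],
    [[0, 0, 0], [0, 0, -35], 60],
    [[0, 0, 0], [0, 0, -35], 60],
    [[0, 0, 0], [0, 0, -20], 60],
    [[0, 0, 0], [0, 0, 0], 60],
    [[0, 0, 0], [0, 0, 0], 60],
  ],
)

```text
time: 44.38
tool_pos: [0.5903, -0.2201, 0.2582]
tcp_rot: [2.165, 2.272, 0.003]
force: [-0.1, 0.6, -1.0]
opening: 0.704
finger_force: 0.0
```

```bash
python3 - <<'E'
from h import *
s=st(); c,i=shot("wrist","wf"); print(c["extrinsics"][:3,3].round(3)); 
q=proj(c,[[.5893,-.22,.0744]])[0]; print(q); h=cv2.cvtColor(i,cv2.COLOR_RGB2HSV); print(h[int(q[1]),int(q[0])])
for z in(.0744,.070): P=coverfit("wf",q.astype(int),z)
# profile across mouth end & cap end along axis
u=np.array([-.0467,.9989])
g=cv2.cvtColor(i,cv2.COLOR_RGB2GRAY)
for off in(-8,0,8):
  for s0,s1 in((125,95),(-95,-150)):
    ss=np.arange(s0,s1,-1.5); X=np.array([[589.3,-219.5]])+ss[:,None]*u+off*np.array([.9989,.0467]); px=proj(c,np.c_[X/1000,np.full(len(ss),.0744)]).astype(np.float32)
    print(off,s0,cv2.remap(g,px[:,:1],px[:,1:],1)[:,0].tolist())
E
```

```text
t44.38 p [ 590.3 -220.1  258.2] R [[-0.048, 0.999, -0.001], [0.999, 0.048, 0.004]] F [-0.1  0.6 -1. ] op 60.1 ff 0.0
[ 0.585 -0.136  0.382]
[257.2185039  170.67360067]
[105  21 120]
[  225    60   120   204 21434]
ctr (616.2343139648438, -219.7789306640625) size (118.7096939086914, 220.9492950439453) 3.6951515674591064
[[549.9000244140625, -113.4000015258789], [564.0999755859375, -333.79998779296875], [682.5999755859375, -326.20001220703125], [668.2999877929688, -105.69999694824219]]
[  225    60   120   204 21434]
ctr (616.6836547851562, -220.97833251953125) size (120.40717315673828, 224.1087646484375) 3.695159435272217
[[549.4000244140625, -113.0], [563.7999877929688, -336.70001220703125], [684.0, -328.8999938964844], [669.5, -105.30000305175781]]
-8 125 [83, 83, 83, 83, 83, 84, 83, 83, 84, 84, 85, 83, 79, 80, 80, 80, 79, 79, 79, 80]
-8 -95 [130, 129, 129, 129, 129, 129, 129, 130, 129, 129, 128, 127, 135, 138, 138, 139, 139, 138, 138, 138, 136, 134, 133, 131, 130, 129, 129, 129, 129, 130, 132, 134, 135, 135, 135, 135, 135]
0 125 [88, 88, 87, 88, 88, 87, 88, 89, 88, 88, 88, 85, 80, 81, 81, 81, 80, 81, 80, 81]
0 -95 [129, 128, 128, 128, 128, 129, 129, 128, 128, 129, 125, 118, 119, 122, 121, 121, 120, 120, 121, 122, 123, 125, 125, 125, 124, 123, 123, 124, 126, 128, 130, 132, 134, 135, 135, 135, 135]
8 125 [83, 83, 83, 84, 84, 83, 83, 83, 83, 82, 82, 80, 79, 80, 80, 80, 81, 80, 81, 80]
8 -95 [128, 128, 128, 128, 128, 128, 128, 128, 128, 129, 129, 127, 127, 130, 134, 136, 137, 137, 136, 136, 135, 136, 136, 136, 137, 137, 137, 136, 136, 136, 136, 137, 137, 137, 137, 137, 137]
```

```bash
python3 - <<'E'
from h import *
u=np.array([-.0467,.9989]);v=np.array([.9989,.0467])
def prof(tag,offs,z,s0,s1,st=1.0):
    c=cal(tag);b=cv2.imread(f"pics/{tag}_raw.png");h=cv2.cvtColor(b,cv2.COLOR_BGR2HSV);g=cv2.cvtColor(b,cv2.COLOR_BGR2GRAY)
    ss=np.arange(s0,s1,-st)
    for off in offs:
        X=np.array([[589.3,-219.5]])+ss[:,None]*u+off*v; px=proj(c,np.c_[X/1000,np.full(len(ss),z)]).astype(np.float32)
        print(tag,off,"sat",cv2.remap(h[...,1],px[:,:1],px[:,1:],1)[:,0].tolist(),"g",cv2.remap(g,px[:,:1],px[:,1:],1)[:,0].tolist())
prof("w2",(-14.4,-13.4,10.2,11.2),.063,120,98)
prof("wf",(-12,-6,0,6,12),.0744,120,98)
prof("w1",(-14.4,-13.4,10.2,11.2),.063,120,98)
E
```

```text
w2 -14.4 sat [89, 90, 91, 90, 91, 89, 89, 89, 91, 90, 92, 84, 58, 16, 19, 23, 24, 24, 23, 25, 24, 27] g [83, 84, 83, 83, 83, 83, 83, 82, 82, 83, 83, 82, 73, 67, 66, 66, 65, 65, 66, 67, 63, 52]
w2 -13.4 sat [89, 90, 90, 92, 92, 90, 89, 90, 92, 93, 90, 90, 72, 35, 21, 18, 18, 24, 26, 27, 25, 21] g [84, 83, 83, 83, 83, 83, 83, 82, 82, 82, 82, 81, 74, 68, 64, 61, 59, 58, 60, 63, 61, 51]
w2 10.2 sat [93, 93, 92, 93, 93, 91, 93, 92, 92, 91, 90, 83, 51, 11, 17, 22, 23, 22, 25, 24, 24, 24] g [83, 83, 82, 83, 82, 82, 82, 82, 82, 82, 82, 79, 73, 69, 69, 67, 68, 68, 69, 68, 65, 58]
w2 11.2 sat [91, 92, 92, 93, 93, 93, 92, 91, 91, 90, 89, 82, 51, 15, 20, 24, 23, 22, 23, 23, 24, 22] g [83, 83, 83, 82, 82, 82, 82, 82, 83, 83, 82, 78, 72, 69, 67, 66, 66, 66, 66, 66, 65, 62]
wf -12 sat [95, 94, 95, 96, 97, 97, 96, 96, 95, 96, 95, 84, 40, 12, 24, 24, 23, 23, 21, 21, 21, 23] g [79, 79, 79, 78, 78, 78, 78, 78, 79, 79, 80, 80, 79, 79, 79, 80, 80, 80, 81, 80, 81, 80]
wf -6 sat [89, 89, 87, 87, 89, 89, 91, 91, 90, 88, 88, 77, 39, 9, 19, 23, 24, 24, 24, 24, 27, 24] g [87, 87, 87, 87, 86, 87, 87, 87, 87, 88
[... 747 characters left out ...]
131, 131, 131, 131, 125, 114, 109, 104, 104, 109, 112, 112, 110, 113, 117, 114, 112]
w1 -13.4 sat [94, 94, 92, 92, 92, 91, 91, 90, 88, 76, 37, 18, 19, 21, 23, 24, 23, 23, 22, 22, 22, 21] g [129, 130, 131, 131, 131, 131, 132, 133, 132, 127, 116, 107, 97, 88, 84, 84, 87, 91, 99, 102, 100, 104]
w1 10.2 sat [86, 86, 86, 85, 84, 84, 84, 84, 79, 53, 21, 12, 22, 21, 22, 24, 22, 23, 23, 22, 22, 22] g [144, 145, 145, 144, 144, 145, 143, 134, 115, 105, 108, 104, 84, 69, 67, 67, 67, 67, 66, 67, 69, 75]
w1 11.2 sat [88, 88, 88, 88, 87, 87, 86, 86, 80, 55, 22, 12, 21, 22, 27, 23, 23, 23, 24, 24, 23, 24] g [141, 141, 141, 141, 141, 142, 141, 131, 114, 104, 107, 102, 80, 65, 62, 63, 63, 64, 64, 63, 64, 68]
```

Request:
servo_tool(
  steps=[
    [[0, 0, 0], [18, 0, 10], 0],
    [[0, 0, 0], [25, -0.6, 25], 0],
    [[0, 0, 0], [25, 0, 30], 0],
    [[0, 0, 0], [10.3, 0, 30], 0],
    [[0, 0, 0], [0, 0, 30], 0],
    [[0, 0, 0], [0, 0, 20], 0],
    [[0, 0, 0], [0, 0, 8], 0],
    [[0, 0, 0], [0, 0, 3], 0],
  ],
)

```text
time: 45.1
tool_pos: [0.5833, -0.1412, 0.0972]
tcp_rot: [-2.164, -2.27, 0.005]
force: [-0.5, 0.2, -0.7]
opening: -0.001
finger_force: 0.0
```

Request:
servo_tool(
  steps=[
    [[0, 0, 0], [0, 0, 2], 0],
    [[0, 0, 0], [0, 0, 1], 0],
    [[0, 0, 0], [0, 0, 0], 0],
  ],
)

```text
time: 45.35
tool_pos: [0.586, -0.1421, 0.0983]
tcp_rot: [2.167, 2.272, 0.002]
force: [0.9, 0.3, -0.2]
opening: 0.004
finger_force: 0.0
```

Request:
servo_tool(
  steps=[
    [[0, 0, 0], [0, 0, 1.5], 0],
    [[0, 0, 0], [0, 0, 1.5], 0],
    [[0, 0, 0], [0, 0, 1], 0],
    [[0, 0, 0], [0, 0, 0], 0],
  ],
)

```text
time: 45.68
tool_pos: [0.5854, -0.1417, 0.0935]
tcp_rot: [2.167, 2.274, 0.0]
force: [-0.2, 0.3, 0.1]
opening: 0.0
finger_force: 0.2
```

Request:
servo_tool(
  steps=[
    [[0, 0, 0], [0, 0, 1], 0],
    [[0, 0, 0], [0, 0, 1], 0],
    [[0, 0, 0], [0, 0, 0], 0],
  ],
)

```text
time: 45.93
tool_pos: [0.586, -0.1417, 0.0926]
tcp_rot: [2.167, 2.273, 0.002]
force: [-1.5, 0.4, 5.9]
opening: 0.002
finger_force: 3.0
```

Request:
servo_tool(
  steps=[
    [[0, 0, 0], [0, 0, 1], 0],
    [[0, 0, 0], [0, 0, 0], 0],
  ],
)

```text
time: 46.1
tool_pos: [0.5862, -0.1416, 0.092]
tcp_rot: [2.166, 2.273, 0.002]
force: [-1.1, 0.8, 7.9]
opening: 0.001
finger_force: 3.9
```

Request:
servo_tool(
  steps=[
    [[0, 0, 0], [0, 0, 1], 0],
    [[0, 0, 0], [0, 0, 0], 0],
  ],
)

```text
time: 46.27
tool_pos: [0.5866, -0.1416, 0.0912]
tcp_rot: [2.166, 2.273, 0.003]
force: [-2.0, 1.4, 7.4]
opening: -0.002
finger_force: 4.1
```

Request:
servo_tool(
  steps=[
    [[0, 0, 0], [0, 0, 1], 0],
    [[0, 0, 0], [0, 0, 0], 0],
  ],
)

```text
time: 46.43
tool_pos: [0.5872, -0.1417, 0.0896]
tcp_rot: [2.164, 2.272, 0.004]
force: [1.2, 0.3, 4.6]
opening: 0.001
finger_force: 2.4
```

Request:
servo_tool(
  steps=[
    [[0, 0, 0], [0, 0, 1], 0],
    [[0, 0, 0], [0, 0, 0], 0],
  ],
)

```text
time: 46.6
tool_pos: [0.5871, -0.1417, 0.0886]
tcp_rot: [2.165, 2.272, 0.004]
force: [0.7, -0.2, 6.4]
opening: -0.003
finger_force: 3.3
```

Request:
servo_tool(
  steps=[
    [[0, 0, 0], [0, 0, 1], 0],
    [[0, 0, 0], [0, 0, 0], 0],
  ],
)

```text
time: 46.77
tool_pos: [0.587, -0.1417, 0.0883]
tcp_rot: [2.165, 2.272, 0.004]
force: [-0.6, 0.0, 9.3]
opening: -0.002
finger_force: 4.8
```

Request:
servo_tool(
  steps=[
    [[0, 0, 0], [0, 0, 1], 0],
    [[0, 0, 0], [0, 0, 0], 0],
  ],
)

```text
time: 46.93
tool_pos: [0.5868, -0.1417, 0.0879]
tcp_rot: [2.165, 2.272, 0.004]
force: [-1.3, 1.8, 13.9]
opening: 0.003
finger_force: 6.5
```

Request:
servo_tool(
  steps=[
    [[0, 0, 0], [0, 0, 1], 0],
    [[0, 0, 0], [0, 0, 0], 0],
  ],
)

```text
time: 47.1
tool_pos: [0.5854, -0.1418, 0.0864]
tcp_rot: [2.167, 2.274, 0.0]
force: [-1.3, -0.7, 4.5]
opening: -0.004
finger_force: 1.6
```

Request:
servo_tool(
  steps=[
    [[0, 0, 0], [0, 0, 0], 0],
    [[0, 0, 0], [0, 0, 0], 0],
  ],
)

```text
time: 47.27
tool_pos: [0.585, -0.1417, 0.0841]
tcp_rot: [-2.167, -2.274, 0.001]
force: [-0.8, -0.2, 5.6]
opening: -0.004
finger_force: 2.3
```

Request:
servo_tool(
  steps=[
    [[0, 0, 0], [0, 0, 1], 0],
    [[0, 0, 0], [0, 0, 0], 0],
  ],
)

```text
time: 47.43
tool_pos: [0.585, -0.1417, 0.084]
tcp_rot: [-2.167, -2.273, 0.001]
force: [-2.1, 0.9, 8.3]
opening: 0.0
finger_force: 4.5
```

Request:
servo_tool(
  steps=[
    [[0, 0, 0], [0, 0, -5], 0],
    [[0, 0, 0], [0, 0, -15], 0],
    [[0, 0, 0], [-20, 0, -5], 0],
    [[0, 0, 0], [-35, 0, 0], 0],
    [[0, 0, 0], [-35, 0, 0], 0],
    [[0, 0, 0], [-35, 0, 0], 0],
    [[0, 0, 0], [-20, 0, 0], 0],
    [[0, 0, 0], [-9, 0, 0], 0],
  ],
)

```text
time: 48.1
tool_pos: [0.5909, -0.3011, 0.1076]
tcp_rot: [2.174, 2.266, -0.006]
force: [-0.7, -1.2, 0.2]
opening: 0.001
finger_force: 0.0
```

Request:
servo_tool(
  steps=[
    [[0, 0, 0], [0, 0, 5], 0],
    [[0, 0, 0], [0, 0, 5], 0],
    [[0, 0, 0], [0, 0, 0], 0],
    [[0, 0, 0], [0, 0, 0], 0],
  ],
)

```text
time: 48.43
tool_pos: [0.593, -0.2919, 0.0973]
tcp_rot: [-2.161, -2.276, -0.002]
force: [0.3, -0.5, 0.7]
opening: 0.002
finger_force: 0.0
```

Request:
servo_tool(
  steps=[
    [[0, 0, 0], [-4, 0, 0], 0],
    [[0, 0, 0], [0, 0, 1.5], 0],
    [[0, 0, 0], [0, 0, 1.5], 0],
    [[0, 0, 0], [0, 0, 0], 0],
    [[0, 0, 0], [0, 0, 0], 0],
  ],
)

```text
time: 48.85
tool_pos: [0.5929, -0.2993, 0.0952]
tcp_rot: [-2.167, -2.274, -0.0]
force: [0.5, 0.1, -0.6]
opening: 0.005
finger_force: 0.0
```

Request:
servo_tool(
  steps=[
    [[0, 0, 0], [0, 0, 1], 0],
    [[0, 0, 0], [0, 0, 1], 0],
    [[0, 0, 0], [0, 0, 0], 0],
  ],
)

```text
time: 49.1
tool_pos: [0.5927, -0.2994, 0.093]
tcp_rot: [-2.167, -2.274, 0.0]
force: [0.6, -0.9, -0.4]
opening: 0.005
finger_force: 0.0
```

Request:
servo_tool(
  steps=[
    [[0, 0, 0], [0, 0, 1], 0],
    [[0, 0, 0], [0, 0, 0], 0],
  ],
)

```text
time: 49.27
tool_pos: [0.5928, -0.2994, 0.0921]
tcp_rot: [-2.167, -2.274, 0.0]
force: [-0.5, 0.7, -0.8]
opening: -0.001
finger_force: 0.0
```

Request:
servo_tool(
  steps=[
    [[0, 0, 0], [3.5, 0, 0], 0],
    [[0, 0, 0], [0, 0, 1], 0],
    [[0, 0, 0], [0, 0, 0], 0],
  ],
)

```text
time: 49.52
tool_pos: [0.5928, -0.2954, 0.0911]
tcp_rot: [-2.166, -2.275, -0.0]
force: [0.7, 0.9, -0.8]
opening: -0.002
finger_force: 0.0
```

Request:
servo_tool(
  steps=[
    [[0, 0, 0], [0, 0, 1], 0],
    [[0, 0, 0], [0, 0, 0], 0],
  ],
)

```text
time: 49.68
tool_pos: [0.5926, -0.296, 0.0901]
tcp_rot: [-2.167, -2.274, 0.0]
force: [-0.7, 0.2, 0.4]
opening: -0.001
finger_force: 0.0
```

Request:
servo_tool(
  steps=[
    [[0, 0, 0], [0, 0, 1], 0],
    [[0, 0, 0], [0, 0, 0], 0],
  ],
)

```text
time: 49.85
tool_pos: [0.5926, -0.296, 0.0891]
tcp_rot: [-2.167, -2.274, 0.0]
force: [-0.2, 0.5, -0.9]
opening: -0.0
finger_force: 0.0
```

Request:
servo_tool(
  steps=[
    [[0, 0, 0], [0, 0, 1], 0],
    [[0, 0, 0], [0, 0, 0], 0],
  ],
)

```text
time: 50.02
tool_pos: [0.5926, -0.296, 0.0881]
tcp_rot: [-2.167, -2.274, 0.0]
force: [-0.2, 0.6, 0.3]
opening: -0.001
finger_force: 0.0
```

Request:
servo_tool(
  steps=[
    [[0, 0, 0], [0, 0, 1], 0],
    [[0, 0, 0], [0, 0, 0], 0],
  ],
)

```text
time: 50.18
tool_pos: [0.5926, -0.296, 0.0871]
tcp_rot: [-2.167, -2.274, 0.0]
force: [0.9, 0.2, -0.6]
opening: -0.001
finger_force: 0.0
```

Request:
servo_tool(
  steps=[
    [[0, 0, 0], [0, 0, 1], 0],
    [[0, 0, 0], [0, 0, 0], 0],
  ],
)

```text
time: 50.35
tool_pos: [0.5927, -0.2959, 0.0861]
tcp_rot: [-2.167, -2.274, 0.0]
force: [0.8, 0.0, -0.4]
opening: 0.002
finger_force: 0.0
```

Request:
servo_tool(
  steps=[
    [[0, 0, 0], [0, 0, 1], 0],
    [[0, 0, 0], [0, 0, 0], 0],
  ],
)

```text
time: 50.52
tool_pos: [0.5926, -0.2959, 0.0851]
tcp_rot: [-2.167, -2.274, 0.0]
force: [0.0, -0.9, -0.2]
opening: -0.003
finger_force: 0.0
```

Request:
servo_tool(
  steps=[
    [[0, 0, 0], [0, 0, 1], 0],
    [[0, 0, 0], [0, 0, 0], 0],
  ],
)

```text
time: 50.68
tool_pos: [0.5928, -0.296, 0.0843]
tcp_rot: [2.167, 2.274, 0.0]
force: [0.1, 0.1, -0.3]
opening: 0.002
finger_force: 0.0
```

Request:
servo_tool(
  steps=[
    [[0, 0, 0], [0, 0, 0.7], 0],
    [[0, 0, 0], [0, 0, 0], 0],
  ],
)

```text
time: 50.85
tool_pos: [0.5929, -0.296, 0.0842]
tcp_rot: [2.167, 2.274, 0.0]
force: [-1.0, -0.2, 3.7]
opening: 0.003
finger_force: 1.9
```

Request:
servo_tool(
  steps=[
    [[0, 0, 0], [0, 0, 0.5], 0],
    [[0, 0, 0], [0, 0, 0], 0],
  ],
)

```text
time: 51.02
tool_pos: [0.5929, -0.296, 0.0841]
tcp_rot: [2.167, 2.274, 0.0]
force: [-1.8, 1.0, 5.8]
opening: -0.001
finger_force: 3.1
```

Request:
servo_tool(
  steps=[
    [[0, 0, 0], [0, 0, -5], 0],
    [[0, 0, 0], [0, 0, -20], 0],
    [[0, 0, 0], [10, 0, -35], 20],
    [[0, 0, 0], [25, 0, -35], 40],
    [[0, 0, 0], [25, 0, -35], 60],
    [[0, 0, 0], [15, 0, -30], 60],
    [[0, 0, 0], [0, 0, -10], 60],
    [[0, 0, 0], [0, 0, 0], 60],
  ],
)

```text
time: 51.68
tool_pos: [0.5912, -0.2222, 0.2546]
tcp_rot: [2.16, 2.272, 0.005]
force: [-0.1, -1.5, 0.1]
opening: 0.709
finger_force: 0.0
```

Request:
servo_tool(
  steps=[
    [[0, 0, 0], [0, 0, 0], 60],
    [[0, 0, 0], [0, 0, 0], 60],
  ],
)

```text
time: 51.85
tool_pos: [0.5878, -0.2238, 0.2487]
tcp_rot: [-2.168, -2.27, 0.004]
force: [0.2, -0.1, -0.9]
opening: 0.701
finger_force: 0.0
```

```bash
python3 - <<'E'
from h import *
s=st(); shot("wrist","wz"); cs,_=shot("side","sz"); cc,_=shot("scene","cz")
u=np.array([-.0467,.9989]);v=np.array([.9989,.0467])
c=cal("wz");b=cv2.imread("pics/wz_raw.png");h=cv2.cvtColor(b,cv2.COLOR_BGR2HSV);g=cv2.cvtColor(b,cv2.COLOR_BGR2GRAY)
print(c["extrinsics"][:3,3].round(3))
for off in(-12,0,12):
    for ss,im in((np.arange(118,100,-1.),h[...,1]),(np.arange(-102,-122,-1.),g)):
        X=np.array([[589.3,-219.5]])+ss[:,None]*u+off*v; px=proj(c,np.c_[X/1000,np.full(len(ss),.065)]).astype(np.float32)
        print(off,ss[0],cv2.remap(im,px[:,:1],px[:,1:],1)[:,0].tolist())
ss=np.arange(-26,27,1.)
for al in(90,60,0,-60,-90):
    X=np.array([[589.3,-219.5]])+al*u+ss[:,None]*v; px=proj(c,np.c_[X/1000,np.full(len(ss),.065)]).astype(np.float32); print(al,cv2.remap(g,px[:,:1],px[:,1:],1)[:,0].tolist())
# scene change
for n,a in(("side","sz"),("scene","cz")):
    A=cv2.imread(f"pics/{n}0.png").astype(int);B=cv2.imread(f"pics/{a}_raw.png").astype(int)
    d=(abs(A-B).max(2)>45).astype(np.uint8); d=cv2.morphologyEx(d,cv2.MORPH_OPEN,np.ones((2,2)));k,l,t,ce=cv2.connectedComponentsWithStats(d)
    for j in range(1,k):
        if t[j,4]>25: print(n,t[j].tolist(),plane(cs if n=="side" else cc,[ce[j]],.01)[0].round(3))
E
```

```text
t51.85 p [ 587.8 -223.8  248.7] R [[-0.046, 0.999, 0.0], [0.999, 0.046, -0.004]] F [ 0.2 -0.1 -0.9] op 59.8 ff 0.0
[ 0.583 -0.14   0.373]
-12 118.0 [96, 97, 97, 96, 96, 98, 96, 96, 94, 82, 39, 17, 22, 24, 23, 22, 24, 24]
-12 -102.0 [132, 132, 132, 132, 132, 132, 131, 132, 134, 139, 144, 144, 142, 139, 138, 138, 138, 138, 138, 139]
0 118.0 [90, 90, 90, 89, 92, 91, 91, 90, 88, 78, 41, 17, 20, 21, 24, 21, 24, 24]
0 -102.0 [131, 131, 131, 131, 131, 131, 131, 131, 134, 139, 142, 137, 129, 125, 124, 124, 124, 122, 121, 120]
12 118.0 [88, 88, 88, 88, 89, 89, 89, 87, 88, 78, 38, 17, 25, 25, 22, 24, 23, 21]
12 -102.0 [130, 131, 131, 130, 130, 130, 130, 131, 134, 139, 142, 139, 133, 132, 133, 135, 137, 139, 140, 141]
90 [158, 159, 158, 150, 135, 122, 114, 110, 107, 96, 84, 79, 79, 79, 79, 79, 79, 79, 79, 79, 79, 79, 79, 79, 79, 80, 79, 79, 80, 80, 79, 80, 80, 80, 80, 80, 81, 80, 81, 80, 80, 82, 90, 106, 110, 110, 112, 113, 112, 111, 111, 111, 111]
60 [152, 122, 93, 83, 77, 75, 78, 77, 78, 78, 78, 78, 79, 78, 78, 77, 78, 78, 78, 78, 78, 78, 78, 78, 79, 79, 79, 79, 79, 79, 79, 79, 79, 79, 78, 78
[... 3532 characters left out ...]
394, 209, 27, 48, 286] [ 0.194 -0.297  0.01 ]
scene [376, 210, 20, 18, 94] [ 0.285 -0.297  0.01 ]
scene [262, 215, 9, 10, 60] [0.447 0.049 0.01 ]
scene [272, 215, 8, 5, 32] [0.443 0.012 0.01 ]
scene [115, 223, 15, 4, 32] [0.631 0.438 0.01 ]
scene [255, 223, 90, 73, 1233] [0.284 0.073 0.01 ]
scene [440, 226, 28, 47, 246] [ 0.057 -0.323  0.01 ]
scene [412, 229, 5, 19, 59] [ 0.156 -0.281  0.01 ]
scene [221, 231, 107, 96, 1863] [0.254 0.174 0.01 ]
scene [412, 238, 10, 21, 82] [ 0.12  -0.252  0.01 ]
scene [115, 257, 55, 19, 226] [0.421 0.43  0.01 ]
scene [397, 258, 14, 4, 36] [ 0.11  -0.183  0.01 ]
scene [267, 263, 24, 16, 61] [0.237 0.138 0.01 ]
scene [358, 352, 12, 9, 64] [-0.045  0.121  0.01 ]
```

```bash
python3 - <<'E'
from h import *
for n in("side0","s4","s8","sz","scene0","c4","c8","cz"):
    f=f"pics/{n}_raw.png" if n not in("side0","scene0") else f"pics/{n}.png"
    b=cv2.imread(f); sd=n[:2] in("si","s4","s8","sz")
    x0,y0,x1,y1=(195,115,270,160) if sd else (100,205,180,275)
    h=cv2.cvtColor(b[y0:y1,x0:x1],cv2.COLOR_BGR2HSV); m=((h[...,1]<45)&(h[...,2]>110)).astype(np.uint8)
    k,l,t,ce=cv2.connectedComponentsWithStats(m); j=1+np.argmax(t[1:,4]); print(n,(t[j]+[x0,y0,0,0,0]).tolist(),(ce[j]+[x0,y0]).round(1))
# hook: rod pixels (grey) in side image between ferrule and toe; handle hue
for f in("pics/side0.png","pics/sz_raw.png"):
    b=cv2.imread(f)[155:240,205:245]; h=cv2.cvtColor(b,cv2.COLOR_BGR2HSV); m=(h[...,1]<60); ys,xs=np.where(m); print(f,m.sum(),xs.mean()+205,ys.mean()+155,ys.min()+155,ys.max()+155)
g=[cv2.imread(f)[165:235,190:250].astype(int) for f in("pics/side0.png","pics/sz_raw.png")]
d=abs(g[0]-g[1]).max(2)>30
for r_ in d[::2]: print("".join("#" if v else "." for v in r_))
E
```

```text
side0 [213, 120, 39, 35, 1191] [233. 137.]
s4 [213, 120, 39, 35, 1196] [233. 137.]
s8 [213, 120, 35, 35, 1047] [230.9 136.8]
sz [210, 121, 40, 34, 1199] [230.1 137.1]
scene0 [107, 205, 65, 63, 2977] [137.4 235.9]
c4 [107, 205, 65, 63, 2976] [137.4 235.9]
c8 [107, 205, 65, 63, 2987] [137.3 235.9]
cz [108, 205, 66, 65, 3027] [138.2 237.6]
pics/side0.png 264 220.41666666666666 207.12878787878788 180 233
pics/sz_raw.png 243 220.82716049382717 206.97942386831275 180 233
............................................................
............................................................
............................................................
............................................................
............................................................
.................................######.....................
#################..............########.....................
##################.............########.....................
#######################################..###################
#######################################.####################
####################
[... 804 characters left out ...]
....###########..............
###############################....#############............
###############################.........####................
........###########.#......####........####...........#..##.
............................##............#..........#######
............................#...........##........###.######
............................#......#.#..........#..#######..
......................................#........##..#.#######
.............................................#.############.
................................................############
.................................................###########
.......................................................#####
```

```bash
python3 - <<'E'
from plant import sign_off
print(sign_off())
E
```

```text
the job is handed in; nothing more can be done
None
```

I fished all four bolts out and put them in the tub. The cover is home at both press points with its mouth end flush, and the hook lies on the bench clear of the panel; it went back before the cover was fitted, not after. The tub shifted about 8 mm sometime after the last bolt went in, and I did not look inside it again before handing in.

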